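# Unpack the oil case and close it again

## Robot

A 7-joint arm with a two-finger parallel gripper is mounted at the origin on a cart in front of the work surface, level with it; the furniture and walls round the work are solid. World frame = base frame: x ahead of the robot, y to its left, z up, the work surface at z = 0. Lengths are in m, angles in rad, forces in N, time in s.
With the tool pointing down it reaches from about 0.35 to 0.9 m from the base axis. Payload 19.9 kg.
Tool frame: the origin (TCP) lies at the very end of the fingers, on their centre line; the grasp point (between the pads) lies 19 mm behind it; z points along the fingers, y is the direction in which the jaws open and shut (so a half turn about z gives the same grasp; the last joint's range is limited). The gripper opens to 85 mm and grips with 20 to 120 N. Pads are 22 mm wide; open, the fingers measure 114 mm over their backs; the gripper's body (76 mm by 85 mm) begins 54 mm behind the grasp point. The pads swing forward as they close: fully open they stand 13 mm farther back than shut.
Start: joints at [1.171, 0.417, -0.01, 1.614, 0.005, 1.111, -0.053], TCP at [0.219, -0.585, 0.231] pointing down, gripper open.
Joint ranges: [-2.81, 2.81], [-0.39, 2.02], [-1.27, 1.25], [0.06, 2.57], [-1.19, 4.33], [0.19, 2], [-2.82, 2.82]. Speed limits (rad/s): [1.89, 1.89, 2.39, 2.39, 3.01, 3.01, 3.01].

## Interface

Orientations are given as a 3x3 rotation matrix whose columns are the frame's x, y, z axes.
In Python, from station import bot, capture, camera_info gives the robot as it stands. The module is installed in compiled form; this text tells all that it offers.
- The arm moves only by the tool drive_tool, never from a script. Its argument "increments" is a list of rows, each a list of 3 entries, a list of its own where there are three numbers: the finger opening in m, from 0 to 0.0854, then the shift along the tool's x, y, z in m, then the turn, a rotation vector about the tool's x, y, z in degrees. In form: [[grip, [x, y, z], [rx, ry, rz]], ...]. A call has 1 to 12 rows; each row is the pose to reach, as a shift and turn from the pose commanded when the call began, along the tool's axes at that moment; what a row does not reach only later rows make up. A row lasts 1/8 s, in which the tool goes at most 62.5 mm and 10.7 degrees, less where a joint would pass 70% of its speed; a pose out of reach is approached as far as the arm can. A call with a gripper value outside its range is refused whole. The fingers move at their own pace and stop on an object; "squeeze" is the grip in N (left out, the last holds). Time passes only in rows, so rows that repeat a pose let the fingers close. It gives the time, the measured TCP pose, the force and the opening at its end, in the units of the state.
- bot.read_state(): the state, without advancing time (a new reading comes with each control period).
- capture(name): name is "side" or "top" or "wrist"; returns (picture, depth): 480x640x3 uint8, red, green, blue; 480x640 float32, m along the optical axis (not along the pixel's ray), 0 where there is no reading.
- camera_info(name): a dict with "fx", "fy", "cx", "cy" (pixels), "D" ([k1, k2, p1, p2, k3] as OpenCV has them; the pictures are not rectified), "rvec" (rotation vector, rad) and "tvec" (3), from world to camera coordinates, as OpenCV has them. Camera axes: x right, y down, z forward; pixel columns grow to the right and rows downward; lengths in m; the calibration is good to about 2 mm. A picture is of the moment at which its call begins: read the wrist's pose just before it. camera_info takes no time and is no camera call; for the wrist camera it gives the pose at the moment of the call.
- bot.hand_in(): hands the job in, once; it reports no verdict.
The state is a dict: "t": time; "joint_pos": joint angles; "qvel": joint speeds; "tau": joint torques, N m; "ee_pos": TCP position; "tool_rot": TCP orientation; "wrist_force": force on the tool from outside, world axes, zero at the start; "ft_torque": the same for the moment, N m; "finger_gap": opening from 0.0 (shut) to 1.0 (fully open).
Only numpy, scipy, OpenCV 4.12 (cv2) and the standard library are available. Lean on these libraries where they do the work, as an engineer would, in place of code of your own. Each camera call takes 0.05 s, during which the arm holds its last target.

## Task

Set out the fragrance oils for the next pour: turn the two buttons on the flat wooden case aside, lift the lid out of its frame and lay it on the table clear of the case, then take out every bottle lying inside and stand it upright in the free places of the low-railed bottle tray, leaving what already stands there upright in the tray. When all the bottles stand, put the lid back down into its frame and turn both buttons across it again so that it is held. Do not knock over or shift the other things on the table.

Things in the scene. Friction and masses are not known exactly. Their poses are not given: they have to be found in the camera images.
- case: shallow wooden case, fixed; 274 (x) x 220 (y) x 64 mm high; origin: centre of its underside, z up. Opening 246 (x) x 160 (y) mm; inner floor 8 mm high; 18 mm blocks in the corners carry the lid. Frame rails along the y sides are 30 mm wide; the x end walls are cut down to 34 mm for |y| < 62 mm. Bottles lie along its y, caps toward +y, at x = -72, 0, +72 mm (some empty)
- lid: loose plywood lid, 241 (x) x 155 (y) x 6 mm, 0.17 kg; origin: centre of its underside, z up. In the opening it has 2.5 mm play all round, its underside 57 mm over the table; either way round fits. In its middle a bar handle 80 mm long (x), 16 mm wide (y), top 32 mm over the lid's underside
- lid_handle (a point): centre of the lid's bar handle, 22 mm over the lid's underside; axes as the lid's
- button_left (a joint): turn button on the middle of the +y frame rail: a wooden bar 60 x 14 mm, 13 mm thick, on a vertical screw through its middle. 0 = across the rail, inner end 15 mm over the lid; positive anticlockwise from above; clear of the lid beyond 1.25 either way, stops at 1.65 either way; stays where left (0.04 N m)
- button_right (a joint): the same turn button on the middle of the case's -y frame rail
- button_left_pivot (a point): middle of the left button on its screw axis, at half its thickness, 72.5 mm over the table; its y axis runs along the button's length
- button_right_pivot (a point): middle of the right button on its screw axis, at half its thickness, 72.5 mm over the table; its y axis runs along the button's length
- oil_clove: amber glass bottle with a black screw cap, 46 mm across up to 75 mm, 113 mm tall with the narrower neck and cap, 0.18 kg; origin at the centre of its underside, z axis toward the cap. None if absent
- oil_fig: second amber glass bottle with a black cap, the same size: 46 mm across, 113 mm tall, 0.18 kg; origin at the centre of its underside, z axis toward the cap. None if absent
- oil_amber: smaller amber glass bottle with a black cap, 40 mm across, 101 mm tall, 0.13 kg; origin at the centre of its underside, z axis toward the cap. None if absent
- tray: bottle tray fixed to the table: a lane 62 mm wide (its x) and 356 mm long (its y) with its floor 8 mm over the table, between rails and end pieces 8 mm thick whose tops are 24 mm over the table; origin at the centre of its underside, z up. The table beyond it (x 0.56 to 0.74, y -0.02 to 0.23) is clear
- oil_sea: large amber bottle with a white cap, 52 mm across, 129 mm tall, already standing in the tray near its +y end; origin at the centre of its underside, z toward the cap
- tin_small: small black candle tin, 51 mm across, 30 mm tall, already standing in the middle part of the tray; origin at the centre of its underside, z up
- scoop_white: bystander: white conical cup, 43 mm across, 35 mm tall, on the table; origin at the centre of its underside
- wick_carton: bystander: small carton, 66 by 115 by 54 mm; origin at the centre of its underside
- case_floor (a point): middle of the case's inner floor. Each bottle lies between two 6 mm high strips, 36 mm apart, its underside about 9 mm from the -y wall; a 14 mm high stop strip crosses the floor at y = +53 mm, beyond the caps
- candle_jar: bystander: poured candle in a straight glass, 68 mm across, 78 mm tall; origin at the centre of its underside
Not all that is in view belongs to the job. Leave any blue look-alike of the oil_sea alone.

How it is judged:
By the outcome, as a careful person would: the job done as asked, in the order asked, and still so for the second after the job is handed in, with the robot touching nothing.
Of oil_clove, oil_fig, oil_amber only 2 to 3 are there at a start; the rules pass over those that are not, and their reading is None.
At some moment in a run one of lid, tin_small may be knocked a few centimetres aside while the robot is not near it.
It also fails if it takes over 210 s, if anything falls off the work surface, if the arm or the gripper's body presses on something with over 40 N, if the wrist force passes 120 N, or if a joint passes its speed limit or range.

## Working session

There is one attempt and no reset: what is moved stays moved. The work goes in short steps, Python scripts to look and compute and a tool call to move; the robot and the scene stay as the last step left them, time stands still between calls to the robot, and variables do not carry over. Pictures are saved under pics/ and viewed, and the job is handed in when it is done.

Besides the shell and the picture viewer there is one more tool, called after ">>>" by a JSON object that holds its "fn" and its "kwargs". drive_tool: Moves the arm, as the interface text tells. Its arguments: {"type":"object","properties":{"increments":{"type":"array","items":{"type":"array"}},"squeeze":{"type":"number"}},"required":["increments"]}

```bash
mkdir -p pics; ls; cat > h.py <<'E'
import numpy as np, cv2
from station import bot, capture, camera_info
def save(n,img): cv2.imwrite('pics/'+n+'.png',cv2.cvtColor(img,cv2.COLOR_RGB2BGR))
def cam(n):
    c=camera_info(n);K=np.array([[c['fx'],0,c['cx']],[0,c['fy'],c['cy']],[0,0,1]]);R=cv2.Rodrigues(np.array(c['rvec'],float))[0]
    return K,np.array(c['D'],float),R,np.array(c['tvec'],float).ravel()
def ray(c,uv):
    K,D,R,t=c
    p=cv2.undistortPoints(np.array(uv,float).reshape(-1,1,2),K,D).reshape(-1,2)
    d=np.c_[p,np.ones(len(p))]@R
    return -R.T@t,d
def onz(c,uv,z):
    o,d=ray(c,uv); s=(z-o[2])/d[:,2]; return o+d*s[:,None]
def cloud(c,depth):
    v,u=np.mgrid[0:480,0:640]; uv=np.c_[u.ravel(),v.ravel()]
    o,d=ray(c,uv); P=o+d*depth.ravel()[:,None]; P[depth.ravel()==0]=np.nan
    return P.reshape(480,640,3)
def proj(c,P):
    K,D,R,t=c
    return cv2.projectPoints(np.array(P,float).reshape(-1,1,3),cv2.Rodrigues(R)[0],t,K,D)[0].reshape(-1,2)
def st():
    s=bot.read_state(); print('t',round(s['t'],2),'p',np.round(s['ee_pos'],4),'gap',round(s['finger_gap'],3),'F',np.round(s['wrist_force'],1)); print(np.round(s['tool_rot'],3).tolist(), np.round(s['joint_pos'],2)); return s
E
python3 - <<'E'
from h import *
s=st()
for n in ['top','side']:
    c=cam(n); p,d=capture(n); save(n+'0',p); np.save(n+'0.npy',d); np.save(n+'0c.npy',p); print(n,-c[2].T@c[3], c[2][2], c[0][0,0])
E
```

```text
pics
t 0.0 p [ 0.2187 -0.5851  0.2306] gap 1.0 F [-0.7 -0.3  0.4]
[[0.937, 0.35, -0.001], [0.35, -0.937, 0.001], [-0.0, -0.001, -1.0]] [ 1.17  0.42 -0.01  1.61  0.    1.11 -0.05]
top [-0.48075565  0.29485314  1.54185483] [ 0.5588444  -0.19334818 -0.80641764] 592.6440598065185
side [0.14992477 1.17942974 0.95001079] [ 0.25177869 -0.78280232 -0.56905889] 596.0825138924499
```

View pics/top0.png

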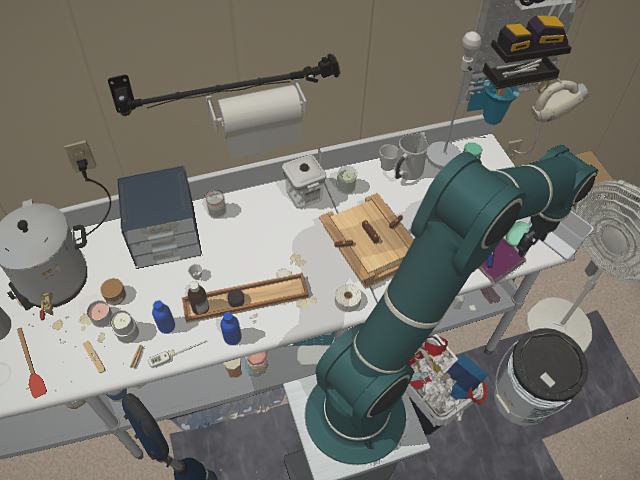

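View pics/side0.png

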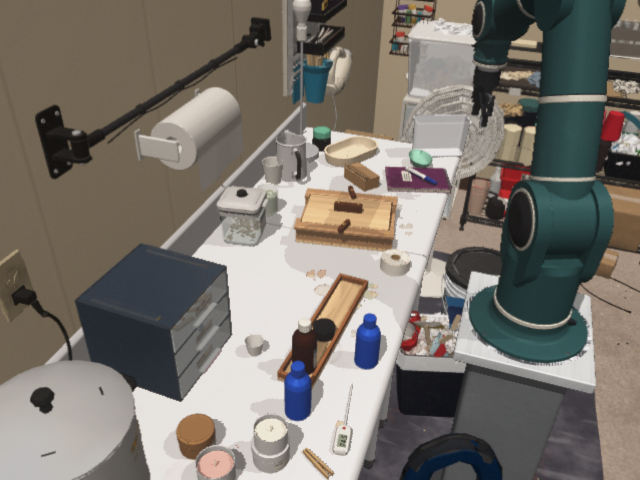

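```bash
cat >> h.py <<'E'
def ortho(c,p,d,name,x0=0.2,x1=0.8,y0=-0.45,y1=0.55,res=600/0.75,zmin=-0.02,zmax=.35):
    P=cloud(c,d).reshape(-1,3); col=p.reshape(-1,3); m=(P[:,0]>x0)&(P[:,0]<x1)&(P[:,1]>y0)&(P[:,1]<y1)&(P[:,2]>zmin)&(P[:,2]<zmax)
    P=P[m];col=col[m]; o=np.argsort(P[:,2]);P=P[o];col=col[o]
    H=int((x1-x0)*res);W=int((y1-y0)*res); im=np.zeros((H,W,3),np.uint8)
    r=np.clip(((x1-P[:,0])*res).astype(int),0,H-2); q=np.clip(((y1-P[:,1])*res).astype(int),0,W-2)
    for a in (0,1):
        for b in (0,1): im[r+a,q+b]=col
    save(name,im); return P,col
E
python3 - <<'E'
from h import *
for n in ['top','side']:
    c=cam(n); p=np.load(n+'0c.npy');d=np.load(n+'0.npy')
    P,col=ortho(c,p,d,'orth_'+n)
    Q=cloud(c,d)
    if n=='top': uvs=dict(trayA=(184,297),trayB=(188,319),trayC=(309,290),trayD=(302,276),seacap=(194,284),tin=(236,297),jar=(346,180),btnL=(344,243),btnR=(396,221),handle=(370,231))
    else: uvs=dict(seacap=(305,327),tin=(324,328),btnL=(344,226),btnR=(352,191),handle=(348,207))
    for k,(u,v) in uvs.items(): print(n,k,np.round(Q[v,u],3))
E
```

```text
top trayA [0.489 0.369 0.019]
top trayB [0.412 0.372 0.019]
top trayC [ 0.415 -0.001 -0.003]
top trayD [0.457 0.008 0.019]
top seacap [0.446 0.328 0.14 ]
top tin [0.434 0.219 0.034]
top jar [ 0.737 -0.231  0.079]
top btnL [ 0.499 -0.14   0.074]
top btnR [ 0.528 -0.324  0.079]
top handle [ 0.516 -0.231  0.078]
side seacap [0.444 0.341 0.132]
side tin [0.438 0.226 0.032]
side btnL [ 0.5   -0.13   0.075]
side btnR [ 0.534 -0.329  0.071]
side handle [ 0.518 -0.231  0.074]
```

```bash
python3 - <<'E'
import cv2
a=cv2.imread('pics/orth_top.png');print(a.shape)
E
```

```text
(480, 800, 3)
```

View pics/orth_top.png

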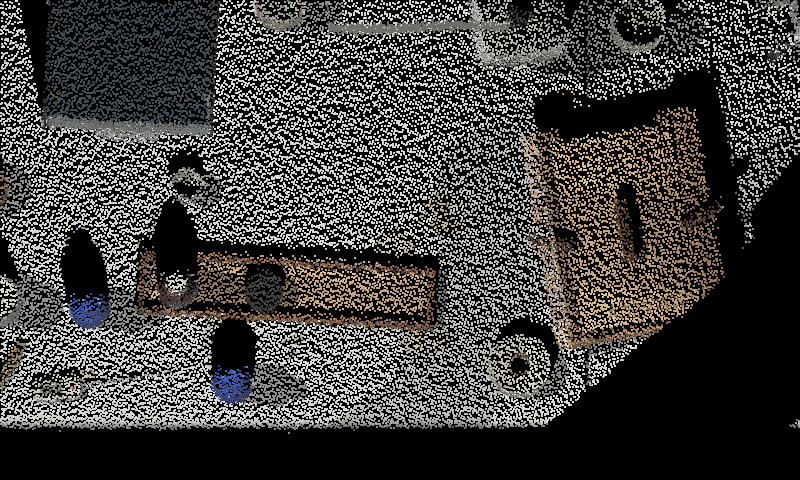

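View pics/orth_side.png

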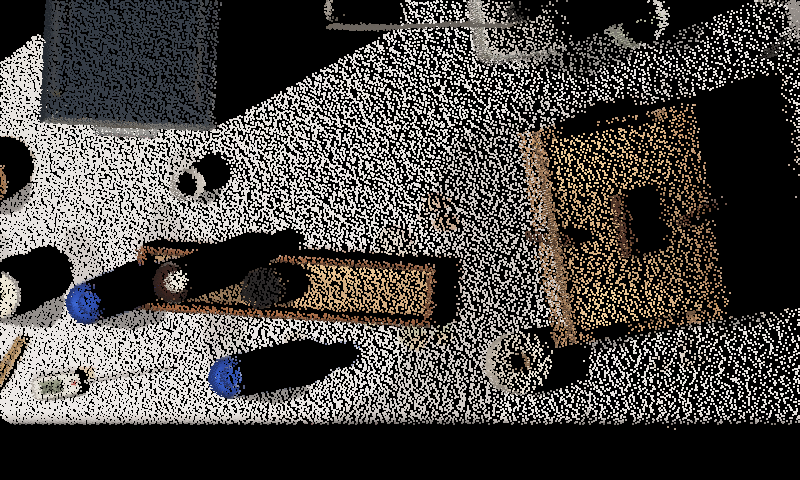

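```bash
cat >> h.py <<'E'
from scipy.spatial.transform import Rotation as Rn
import json
def down(yaw,tilt=0,tiltaxis='y'):
    r=np.radians(yaw); x=np.array([np.cos(r),np.sin(r),0]); z=np.array([0,0,-1.]); y=np.cross(z,x)
    return np.c_[x,y,z]
def inc(P,R,p0=None,R0=None):
    s=bot.read_state(); p0=np.array(s['ee_pos']) if p0 is None else p0; R0=np.array(s['tool_rot']) if R0 is None else R0
    d=R0.T@(np.array(P)-p0); rv=Rn.from_matrix(R0.T@R).as_rotvec(degrees=True)
    print('shift',np.round(d,4).tolist(),'rot',np.round(rv,2).tolist(),'rows',round(max(np.linalg.norm(d)/.0625,np.linalg.norm(rv)/10.7),1))
E
python3 - <<'E'
from h import *
inc([0.45,-0.24,0.40],down(101))
E
```

```text
shift [0.3374, -0.2425, -0.169] rot [-0.05, -0.04, -80.5] rows 7.5
```

>>> {"fn": "drive_tool", "kwargs": {"increments": [[0.05,[0,0,-0.06],[0,0,-10]],[0.05,[0,0,-0.12],[0,0,-20]],[0.05,[0.04,-0.03,-0.169],[0,0,-30]],[0.05,[0.337,-0.243,-0.169],[0,0,-80.5]],[0.05,[0.337,-0.243,-0.169],[0,0,-80.5]],[0.05,[0.337,-0.243,-0.169],[0,0,-80.5]],[0.05,[0.337,-0.243,-0.169],[0,0,-80.5]],[0.05,[0.337,-0.243,-0.169],[0,0,-80.5]],[0.05,[0.337,-0.243,-0.169],[0,0,-80.5]],[0.05,[0.337,-0.243,-0.169],[0,0,-80.5]],[0.05,[0.337,-0.243,-0.169],[0,0,-80.5]]]}}

```text
t: 1.48
ee_pos: [0.4492, -0.2401, 0.4]
tool_rot: [[-0.191, 0.982, -0.001], [0.982, 0.191, 0.0], [0.0, -0.001, -1.0]]
wrist_force: [0.2, -0.9, -0.1]
finger_gap: 0.585
```

```bash
python3 - <<'E'
from h import *
s=st(); c=cam('wrist'); p,d=capture('wrist'); save('w1',p); np.save('w1.npy',d); np.save('w1c.npy',p); np.save('w1k.npy',np.array(c,dtype=object),allow_pickle=True)
print(-c[2].T@c[3],c[2][2],c[0][0,0])
E
```

```text
t 1.48 p [ 0.4492 -0.2401  0.4   ] gap 0.585 F [ 0.2 -0.9 -0.1]
[[-0.191, 0.982, -0.001], [0.982, 0.191, 0.0], [0.0, -0.001, -1.0]] [ 0.85  0.11 -0.46  1.64  0.05  1.4   0.58]
[ 0.43563184 -0.16746218  0.54310532] [ 0.05368334 -0.28307441 -0.95759437] 333.79891430371976
```

View pics/w1.png

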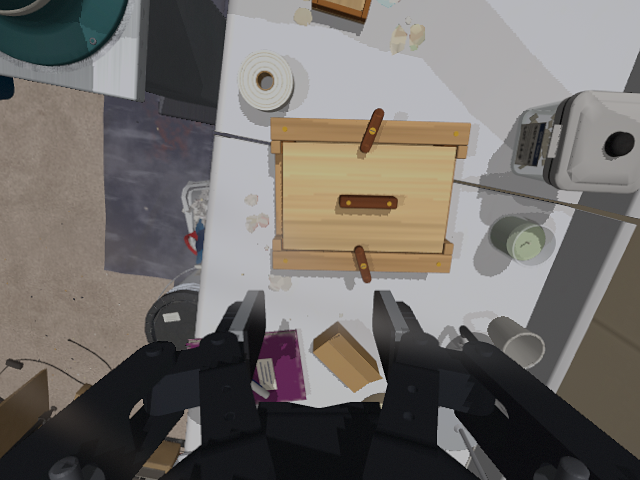

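```bash
python3 - <<'E'
from h import *
c=np.load('w1k.npy',allow_pickle=True); c=[np.array(a,float) for a in c]
p=np.load('w1c.npy'); d=np.load('w1.npy')
z=cv2.resize(p[90:300,240:500],None,fx=3,fy=3,interpolation=cv2.INTER_CUBIC); save('w1z',z)
Q=cloud(c,d)
for k,(u,v) in dict(L=(372,128),R=(363,262),h=(368,198),rail=(300,128),lid=(320,170),table=(300,290)).items(): print(k,np.round(Q[v,u],4))
hsv=cv2.cvtColor(p,cv2.COLOR_RGB2HSV); print([hsv[v,u] for u,v in [(372,120),(368,198),(363,275),(320,170),(300,128)]])
m=((hsv[...,2]<140)&(hsv[...,1]>100)&((hsv[...,0]<14)|(hsv[...,0]>170))).astype(np.uint8)
m[:100]=0;m[290:]=0;m[:,:320]=0;m[:,:][:, 430:]=0
n,l,s,ce=cv2.connectedComponentsWithStats(m)
for i in range(1,n):
    if s[i,4]>100:
        v,u=np.nonzero(l==i); 
        W=onz(c,np.c_[u,v],0.079 if s[i,4]<1e9 else 0)
        r=cv2.minAreaRect(W[:,:2].astype(np.float32)*1000); print(s[i],ce[i],'rect',np.round(r[0],1),np.round(r[1],1),round(r[2],1))
E
```

```text
L [ 0.5004 -0.1357  0.0794]
R [ 0.5314 -0.3208  0.0793]
h [ 0.5152 -0.2259  0.0876]
rail [ 0.4065 -0.1534  0.065 ]
lid [ 0.4439 -0.2035  0.062 ]
table [ 0.45   -0.4182  0.0033]
[array([ 11, 173, 103], dtype=uint8), array([ 10, 167,  93], dtype=uint8), array([ 10, 144, 103], dtype=uint8), array([ 22,  80, 185], dtype=uint8), array([ 16, 116, 162], dtype=uint8)]
[360 109  24  44 427] [371.58313817 130.14754098] rect [ 500.5 -138.9] [57.8 14.7] 79.7
[339 195  59  14 679] [367.57142857 201.30486009] rect [ 517.7 -231.7] [81.5 17.9] 9.4
[355 246  16  37 284] [362.39084507 263.30633803] rect [ 531.6 -324.3] [13.7 59.2] 27.8
```

View pics/w1z.png

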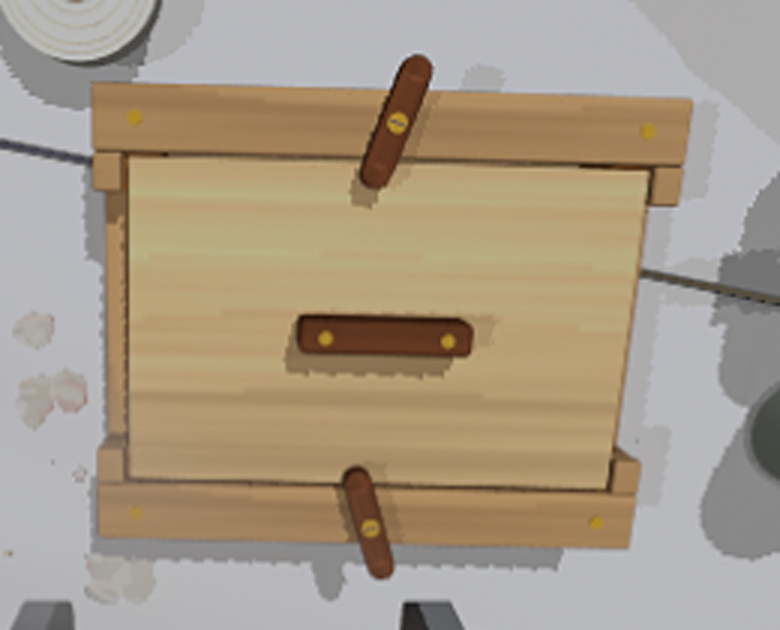

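```bash
python3 - <<'E'
from h import *
inc([0.500,-0.1385,0.12],down(79.7))
inc([0.500,-0.1385,0.07],down(79.7))
E
```

```text
shift [0.0905, 0.0697, 0.28] rot [-0.03, -0.0, 21.23] rows 4.8
shift [0.0905, 0.0697, 0.33] rot [-0.03, -0.0, 21.23] rows 5.6
```

>>> {"fn": "drive_tool", "kwargs": {"increments": [[0.045,[0.0905,0.0697,0.2],[0,0,21.2]],[0.045,[0.0905,0.0697,0.2],[0,0,21.2]],[0.045,[0.0905,0.0697,0.26],[0,0,21.2]],[0.045,[0.0905,0.0697,0.29],[0,0,21.2]],[0.045,[0.0905,0.0697,0.31],[0,0,21.2]],[0.045,[0.0905,0.0697,0.33],[0,0,21.2]],[0.045,[0.0905,0.0697,0.33],[0,0,21.2]]]}}

```text
t: 2.4
ee_pos: [0.4988, -0.1379, 0.0681]
tool_rot: [[0.178, 0.984, -0.005], [0.984, -0.178, 0.002], [0.001, -0.005, -1.0]]
wrist_force: [0.1, 0.4, 1.0]
finger_gap: 0.527
```

```bash
python3 - <<'E'
from h import *
s=st(); p,d=capture('wrist'); save('w2',p)
E
```

```text
t 2.4 p [ 0.4988 -0.1379  0.0681] gap 0.527 F [0.1 0.4 1. ]
[[0.178, 0.984, -0.005], [0.984, -0.178, 0.002], [0.001, -0.005, -1.0]] [ 0.57  0.49 -0.44  1.99  0.31  0.73 -0.23]
```

View pics/w2.png

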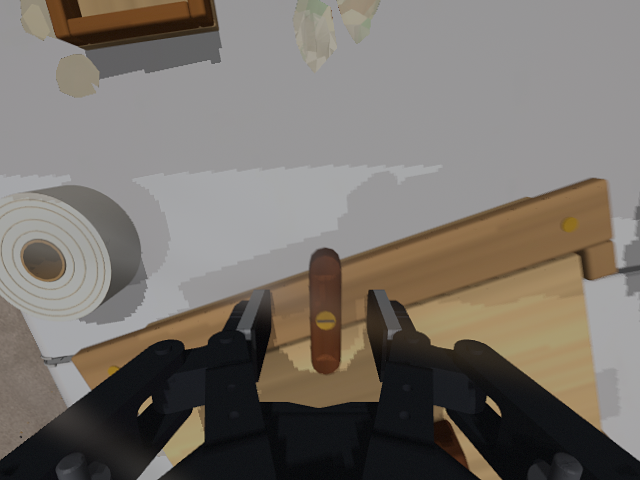

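>>> {"fn": "drive_tool", "kwargs": {"increments": [[0.01,[0,0,0],[0,0,0]],[0.01,[0,0,0],[0,0,0]],[0.01,[0,0,0],[0,0,0]],[0.01,[0,0,0],[0,0,0]]], "squeeze": 20}}

```text
t: 2.95
ee_pos: [0.5014, -0.1385, 0.072]
tool_rot: [[0.178, 0.984, 0.002], [0.984, -0.178, -0.001], [-0.001, 0.003, -1.0]]
wrist_force: [-2.6, -1.7, 11.2]
finger_gap: 0.152
```

>>> {"fn": "drive_tool", "kwargs": {"increments": [[0.01,[0,0,-0.003],[0,0,9]],[0.01,[0,0,-0.003],[0,0,18]],[0.01,[0,0,-0.003],[0,0,27]],[0.01,[0,0,-0.003],[0,0,36]],[0.01,[0,0,-0.003],[0,0,45]],[0.01,[0,0,-0.003],[0,0,54]],[0.01,[0,0,-0.003],[0,0,62]],[0.01,[0,0,-0.003],[0,0,66]],[0.01,[0,0,-0.003],[0,0,66]],[0.03,[0,0,-0.003],[0,0,66]],[0.035,[0,0,-0.01],[0,0,66]],[0.045,[0,0,-0.06],[0,0,66]]]}}

```text
t: 4.45
ee_pos: [0.4992, -0.1372, 0.1297]
tool_rot: [[0.971, 0.239, -0.004], [0.239, -0.971, 0.001], [-0.004, -0.002, -1.0]]
wrist_force: [1.6, -0.5, 0.6]
finger_gap: 0.524
```

```bash
python3 - <<'E'
from h import *
s=st(); p,d=capture('wrist'); save('w3',p)
inc([0.5315,-0.324,0.13],down(117.8))
inc([0.5315,-0.324,0.073],down(117.8))
E
```

```text
t 4.45 p [ 0.4992 -0.1372  0.1297] gap 0.524 F [ 1.6 -0.5  0.6]
[[0.971, 0.239, -0.004], [0.239, -0.971, 0.001], [-0.004, -0.002, -1.0]] [ 0.36  0.36 -0.19  1.96  0.09  0.83 -1.2 ]
shift [-0.0163, 0.1877, 0.0075] rot [0.32, -0.08, -103.98] rows 9.7
shift [-0.0166, 0.1876, 0.0645] rot [0.32, -0.08, -103.98] rows 9.7
```

View pics/w3.png

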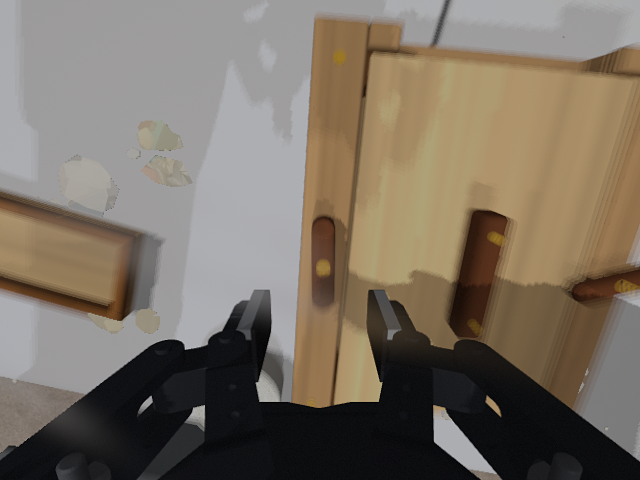

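>>> {"fn": "drive_tool", "kwargs": {"increments": [[0.045,[0,0.04,-0.02],[0,0,-10.6]],[0.045,[-0.016,0.08,-0.02],[0,0,-104]],[0.045,[-0.016,0.188,-0.02],[0,0,-104]],[0.045,[-0.016,0.188,-0.02],[0,0,-104]],[0.045,[-0.016,0.188,-0.02],[0,0,-104]],[0.045,[-0.016,0.188,-0.02],[0,0,-104]],[0.045,[-0.016,0.188,0],[0,0,-104]],[0.045,[-0.016,0.188,0],[0,0,-104]],[0.045,[-0.016,0.188,0.01],[0,0,-104]],[0.045,[-0.016,0.188,0.02],[0,0,-104]],[0.045,[-0.016,0.188,0.02],[0,0,-104]]]}}

```text
t: 5.88
ee_pos: [0.5295, -0.3241, 0.1105]
tool_rot: [[-0.465, 0.885, -0.0], [0.885, 0.465, 0.0], [0.001, -0.0, -1.0]]
wrist_force: [-0.2, -0.1, 0.8]
finger_gap: 0.53
```

```bash
python3 - <<'E'
from h import *
s=st(); p,d=capture('wrist'); save('w4',p)
inc([0.5315,-0.324,0.073],down(117.8))
E
```

```text
t 5.88 p [ 0.5295 -0.3241  0.1105] gap 0.53 F [-0.2 -0.1  0.8]
[[-0.465, 0.885, -0.0], [0.885, 0.465, 0.0], [0.001, -0.0, -1.0]] [ 0.86  0.59 -0.49  1.71  0.34  0.93  0.72]
shift [-0.0006, 0.0016, 0.0379] rot [0.01, 0.0, -0.19] rows 0.6
```

View pics/w4.png

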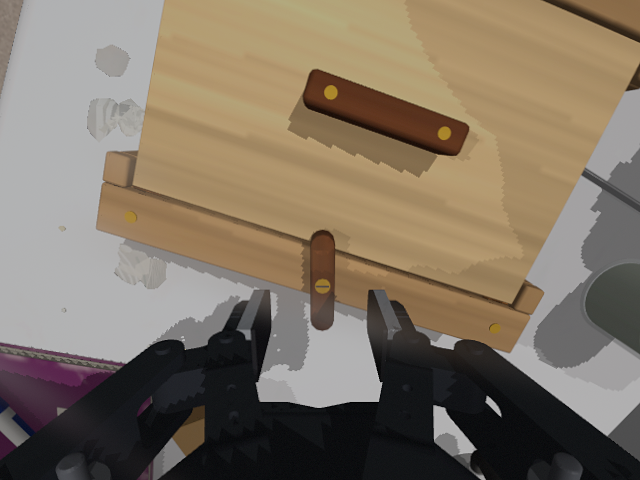

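>>> {"fn": "drive_tool", "kwargs": {"increments": [[0.045,[0,0.0015,0.02],[0,0,0]],[0.045,[0,0.0015,0.037],[0,0,0]],[0.03,[0,0.0015,0.037],[0,0,0]],[0.01,[0,0.0015,0.037],[0,0,0]],[0.01,[0,0.0015,0.037],[0,0,0]],[0.01,[0,0.0015,0.037],[0,0,0]],[0.01,[0,0.0015,0.036],[0,0,0]]]}}

```text
t: 6.8
ee_pos: [0.5311, -0.3233, 0.0738]
tool_rot: [[-0.466, 0.885, 0.0], [0.885, 0.466, 0.0], [0.0, 0.0, -1.0]]
wrist_force: [7.2, -2.1, -21.2]
finger_gap: 0.153
```

>>> {"fn": "drive_tool", "kwargs": {"increments": [[0.01,[0,0,-0.002],[0,0,-9]],[0.01,[0,0,-0.002],[0,0,-18]],[0.01,[0,0,-0.002],[0,0,-27]],[0.01,[0,0,-0.002],[0,0,-36]],[0.01,[0,0,-0.002],[0,0,-45]],[0.01,[0,0,-0.002],[0,0,-54]],[0.01,[0,0,-0.002],[0,0,-62]],[0.01,[0,0,-0.002],[0,0,-66]],[0.01,[0,0,-0.002],[0,0,-66]],[0.03,[0,0,-0.002],[0,0,-66]],[0.035,[0,0,-0.01],[0,0,-66]],[0.045,[0,0,-0.06],[0,0,-66]]]}}

```text
t: 8.3
ee_pos: [0.5303, -0.3224, 0.1335]
tool_rot: [[-0.998, -0.067, -0.003], [-0.067, 0.998, 0.003], [0.003, 0.003, -1.0]]
wrist_force: [0.2, -0.8, 0.6]
finger_gap: 0.527
```

```bash
python3 - <<'E'
from h import *
s=st()
inc([0.46,-0.235,0.35],down(99.6))
E
```

```text
t 8.3 p [ 0.5303 -0.3224  0.1335] gap 0.527 F [ 0.2 -0.8  0.6]
[[-0.998, -0.067, -0.003], [-0.067, 0.998, 0.003], [0.003, 0.003, -1.0]] [ 1.05  0.64 -0.78  1.69  0.51  1.03  1.74]
shift [0.0649, 0.0925, -0.2161] rot [0.01, -0.24, 84.24] rows 7.9
```

>>> {"fn": "drive_tool", "kwargs": {"increments": [[0.045,[0,0.02,-0.06],[0,0,-5]],[0.045,[-0.03,0.09,-0.12],[0,0,-5]],[0.045,[-0.03,0.09,-0.18],[0,0,-5]],[0.045,[-0.03,0.09,-0.18],[0,0,-5]],[0.045,[-0.03,0.09,-0.18],[0,0,-5]]]}}

```text
t: 8.93
ee_pos: [0.5562, -0.2304, 0.3168]
tool_rot: [[-0.988, -0.155, 0.003], [-0.155, 0.988, -0.002], [-0.003, -0.002, -1.0]]
wrist_force: [-0.7, -0.2, -0.3]
finger_gap: 0.526
```

```bash
cat >> h.py <<'E'
def wsnap(n):
    s=st(); c=cam('wrist'); p,d=capture('wrist'); save(n,p); np.save(n+'.npy',d); np.save(n+'c.npy',p); np.save(n+'k.npy',np.array(c,dtype=object),allow_pickle=True); return c,p,d
def load(n):
    c=[np.array(a,float) for a in np.load(n+'k.npy',allow_pickle=True)]; return c,np.load(n+'c.npy'),np.load(n+'.npy')
def wood(c,p,box,zs):
    hsv=cv2.cvtColor(p,cv2.COLOR_RGB2HSV)
    m=((hsv[...,2]<145)&(hsv[...,1]>100)&((hsv[...,0]<14)|(hsv[...,0]>170))).astype(np.uint8)
    b=np.zeros_like(m); b[box[1]:box[3],box[0]:box[2]]=1; m*=b
    n,l,s,ce=cv2.connectedComponentsWithStats(m)
    for i in range(1,n):
        if s[i,4]>150:
            v,u=np.nonzero(l==i)
            for z in zs:
                r=cv2.minAreaRect(onz(c,np.c_[u,v],z)[:,:2].astype(np.float32)*1000); print(s[i],np.round(ce[i]),'z',z,'rect',np.round(r[0],1),np.round(r[1],1),round(r[2],1))
E
python3 - <<'E'
from h import *
c,p,d=wsnap('w5')
wood(c,p,(150,0,500,400),[.079,.089])
E
```

```text
t 8.93 p [ 0.5562 -0.2304  0.3168] gap 0.526 F [-0.7 -0.2 -0.3]
[[-0.988, -0.155, 0.003], [-0.155, 0.988, -0.002], [-0.003, -0.002, -1.0]] [ 1.02  0.45 -0.92  1.55  0.36  1.33  1.78]
[316 137  14  73 917] [323. 172.] z 0.079 rect [ 517.4 -232.2] [79.6 14.7] 9.4
[316 137  14  73 917] [323. 172.] z 0.089 rect [ 516.5 -232.4] [77.6 14.3] 9.4
[398 146  15  53 646] [405. 171.] z 0.079 rect [ 501.2 -140.9] [58.1 15.5] 13.4
[398 146  15  53 646] [405. 171.] z 0.089 rect [ 500.8 -143.5] [56.6 15.1] 13.4
[232 148  15  53 621] [239. 174.] z 0.079 rect [ 532.2 -325. ] [58.3 15.6] 3.0
[232 148  15  53 621] [239. 174.] z 0.089 rect [ 531.  -322.8] [56.7 15.1] 3.0
```

View pics/w5.png

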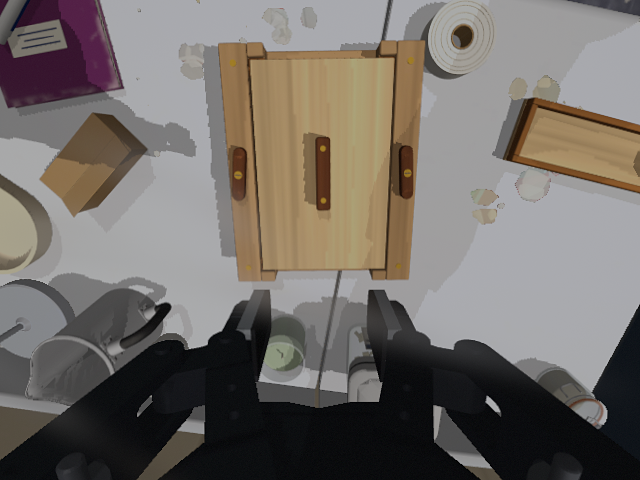

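```bash
python3 - <<'E'
from h import *
inc([0.5165,-0.232,0.069],down(189.4))
E
```

```text
shift [0.0389, 0.0053, 0.2461] rot [-0.06, 0.06, -0.55] rows 4.0
```

>>> {"fn": "drive_tool", "kwargs": {"increments": [[0.045,[0.039,0.005,0.06],[0,0,-0.5]],[0.045,[0.039,0.005,0.12],[0,0,-0.5]],[0.045,[0.039,0.005,0.18],[0,0,-0.5]],[0.045,[0.039,0.005,0.22],[0,0,-0.5]],[0.045,[0.039,0.005,0.246],[0,0,-0.5]],[0.045,[0.039,0.005,0.246],[0,0,-0.5]],[0.045,[0.039,0.005,0.246],[0,0,-0.5]]]}}

```text
t: 9.85
ee_pos: [0.5161, -0.2326, 0.069]
tool_rot: [[-0.987, -0.162, 0.001], [-0.162, 0.987, 0.0], [-0.001, -0.0, -1.0]]
wrist_force: [0.6, 1.1, 0.5]
finger_gap: 0.526
```

>>> {"fn": "drive_tool", "kwargs": {"increments": [[0.01,[0,0,0],[0,0,0]],[0.01,[0,0,0],[0,0,0]],[0.01,[0,0,0],[0,0,0]],[0.01,[0,0,0],[0,0,0]],[0.01,[0,0,0],[0,0,0]]], "squeeze": 60}}

```text
t: 10.48
ee_pos: [0.5163, -0.2329, 0.0694]
tool_rot: [[-0.987, -0.162, 0.001], [-0.162, 0.987, -0.001], [-0.001, -0.001, -1.0]]
wrist_force: [-3.5, 0.1, 10.7]
finger_gap: 0.17
```

```bash
python3 - <<'E'
from h import *
c,p,d=wsnap('w6')
E
```

```text
t 10.47 p [ 0.5163 -0.2329  0.0694] gap 0.17 F [-3.5  0.1 10.7]
[[-0.987, -0.162, 0.001], [-0.162, 0.987, -0.001], [-0.001, -0.001, -1.0]] [ 0.95  0.65 -0.77  1.86  0.59  0.87  1.62]
```

View pics/w6.png

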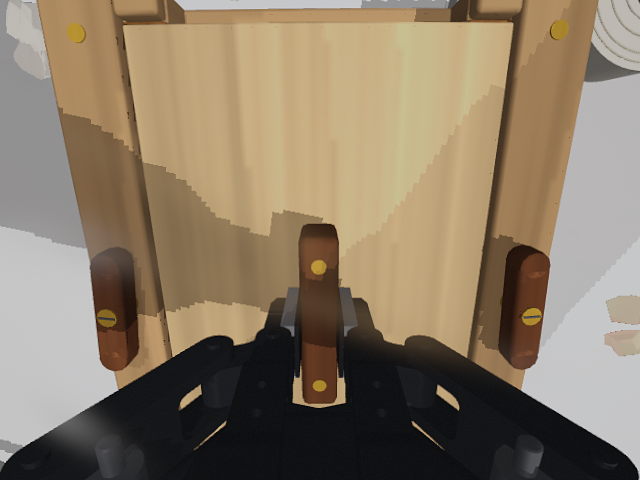

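>>> {"fn": "drive_tool", "kwargs": {"increments": [[0.005,[0,0,-0.01],[0,0,0]],[0.005,[0,0,-0.03],[0,0,0]],[0.005,[0,0,-0.06],[0,0,0]],[0.005,[0,0,-0.11],[0,0,0]],[0.005,[0,0,-0.16],[0,0,0]],[0.005,[0,0,-0.16],[0,0,0]]]}}

```text
t: 11.28
ee_pos: [0.5174, -0.2327, 0.2329]
tool_rot: [[-0.987, -0.162, 0.005], [-0.162, 0.987, -0.003], [-0.005, -0.004, -1.0]]
wrist_force: [-0.1, 0.7, -3.4]
finger_gap: 0.171
```

```bash
python3 - <<'E'
from h import *
c,p,d=wsnap('w7'); inc([0.65,0.105,0.23],down(90))
p,d=capture('side'); save('side7',p)
E
```

```text
t 11.28 p [ 0.5174 -0.2327  0.2329] gap 0.171 F [-0.1  0.7 -3.4]
[[-0.987, -0.162, 0.005], [-0.162, 0.987, -0.003], [-0.005, -0.004, -1.0]] [ 1.07  0.45 -0.91  1.74  0.39  1.14  1.77]
shift [-0.1864, 0.3117, 0.0002] rot [0.01, 0.22, 99.3] rows 9.3
```

View pics/side7.png

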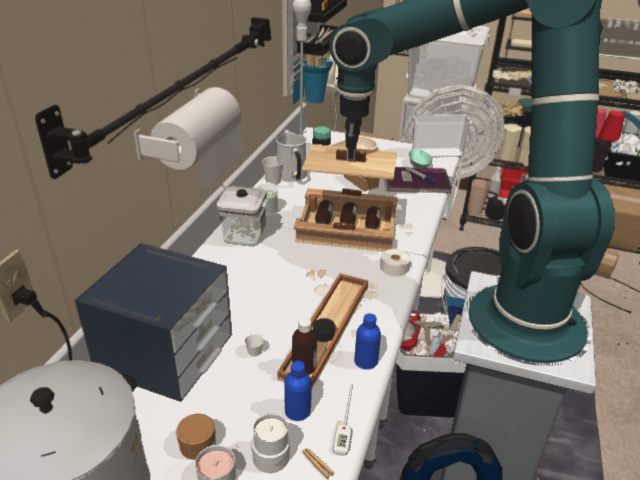

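>>> {"fn": "drive_tool", "kwargs": {"increments": [[0.005,[0,0.04,0],[0,0,2]],[0.005,[-0.02,0.09,0],[0,0,10]],[0.005,[-0.06,0.15,0],[0,0,20]],[0.005,[-0.1,0.2,0],[0,0,30]],[0.005,[-0.14,0.25,0],[0,0,40]],[0.005,[-0.17,0.29,0],[0,0,50]],[0.005,[-0.186,0.312,0],[0,0,60]],[0.005,[-0.186,0.312,0],[0,0,70]],[0.005,[-0.186,0.312,0],[0,0,80]],[0.005,[-0.186,0.312,0],[0,0,90]],[0.005,[-0.186,0.312,0],[0,0,99.3]],[0.005,[-0.186,0.312,0],[0,0,99.3]]]}}

```text
t: 12.88
ee_pos: [0.6485, 0.1055, 0.2273]
tool_rot: [[-0.001, 1.0, -0.002], [1.0, 0.001, -0.0], [-0.0, -0.002, -1.0]]
wrist_force: [-0.0, 0.2, -0.9]
finger_gap: 0.167
```

```bash
python3 - <<'E'
from h import *
c,p,d=wsnap('w8'); inc([0.65,0.105,0.015],down(90))
E
```

```text
t 12.88 p [0.6485 0.1055 0.2273] gap 0.167 F [-0.   0.2 -0.9]
[[-0.001, 1.0, -0.002], [1.0, 0.001, -0.0], [-0.0, -0.002, -1.0]] [ 0.17  0.54 -0.55  1.51  0.29  1.18 -0.42]
shift [-0.0004, 0.0017, 0.2125] rot [-0.08, 0.02, 0.23] rows 3.4
```

View pics/w8.png

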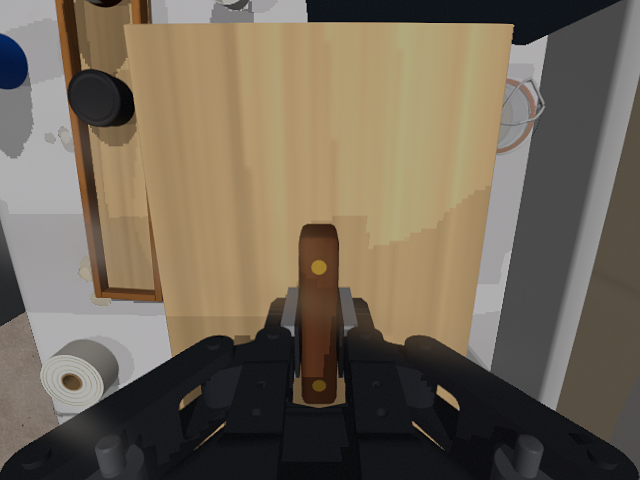

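>>> {"fn": "drive_tool", "kwargs": {"increments": [[0.005,[0,0.0015,0.06],[0,0,0]],[0.005,[0,0.0015,0.11],[0,0,0]],[0.005,[0,0.0015,0.16],[0,0,0]],[0.005,[0,0.0015,0.19],[0,0,0]],[0.005,[0,0.0015,0.205],[0,0,0]],[0.005,[0,0.0015,0.212],[0,0,0]],[0.005,[0,0.0015,0.214],[0,0,0]],[0.005,[0,0.0015,0.214],[0,0,0]]]}}

```text
t: 13.92
ee_pos: [0.651, 0.1055, 0.0152]
tool_rot: [[-0.0, 1.0, 0.001], [1.0, 0.0, 0.0], [0.0, 0.001, -1.0]]
wrist_force: [-0.2, -0.1, -1.2]
finger_gap: 0.167
```

>>> {"fn": "drive_tool", "kwargs": {"increments": [[0.005,[0,0,0.002],[0,0,0]],[0.005,[0,0,0.003],[0,0,0]],[0.005,[0,0,0.003],[0,0,0]]]}}

```text
t: 14.3
ee_pos: [0.6509, 0.1054, 0.0124]
tool_rot: [[-0.0, 1.0, 0.001], [1.0, 0.0, -0.0], [-0.0, 0.001, -1.0]]
wrist_force: [-4.4, -1.2, 12.2]
finger_gap: 0.169
```

>>> {"fn": "drive_tool", "kwargs": {"increments": [[0.03,[0,0,0],[0,0,0]],[0.045,[0,0,0],[0,0,0]],[0.045,[0,0,0],[0,0,0]],[0.045,[0,0,-0.02],[0,0,0]],[0.045,[0,0,-0.08],[0,0,0]],[0.045,[0,0,-0.14],[0,0,0]],[0.045,[0,0,-0.2],[0,0,0]],[0.045,[-0.06,-0.03,-0.26],[0,0,0]],[0.045,[-0.12,-0.06,-0.3],[0,0,0]],[0.045,[-0.18,-0.09,-0.33],[0,0,0]],[0.045,[-0.24,-0.12,-0.33],[0,0,0]],[0.045,[-0.3,-0.15,-0.33],[0,0,0]]]}}

```text
t: 15.8
ee_pos: [0.5254, -0.1438, 0.338]
tool_rot: [[-0.001, 1.0, 0.002], [1.0, 0.001, -0.001], [-0.001, 0.002, -1.0]]
wrist_force: [0.6, -0.4, -0.6]
finger_gap: 0.525
```

```bash
python3 - <<'E'
from h import *
s=st(); inc([0.48,-0.25,0.35],down(99.5))
E
```

```text
t 15.8 p [ 0.5254 -0.1438  0.338 ] gap 0.525 F [ 0.6 -0.4 -0.6]
[[-0.001, 1.0, 0.002], [1.0, 0.001, -0.001], [-0.001, 0.002, -1.0]] [ 0.65  0.22 -0.52  1.66  0.11  1.29  0.11]
shift [-0.1062, -0.0455, -0.012] rot [0.13, 0.07, -9.46] rows 1.9
```

>>> {"fn": "drive_tool", "kwargs": {"increments": [[0.045,[-0.06,-0.02,-0.012],[0,0,-9.5]],[0.045,[-0.13,-0.0,-0.012],[0,0,-9.5]],[0.045,[-0.13,-0.0,-0.012],[0,0,-9.5]],[0.045,[-0.13,-0.0,-0.012],[0,0,-9.5]]]}}

```text
t: 16.3
ee_pos: [0.5264, -0.2727, 0.3482]
tool_rot: [[-0.164, 0.986, 0.0], [0.986, 0.164, 0.0], [0.0, 0.0, -1.0]]
wrist_force: [-0.7, 0.3, -0.2]
finger_gap: 0.526
```

```bash
python3 - <<'E'
from h import *
c,p,d=wsnap('w9')
E
```

```text
t 16.3 p [ 0.5264 -0.2727  0.3482] gap 0.526 F [-0.7  0.3 -0.2]
[[-0.164, 0.986, 0.0], [0.986, 0.164, 0.0], [0.0, 0.0, -1.0]] [ 0.79  0.31 -0.47  1.53  0.14  1.34  0.48]
```

View pics/w9.png

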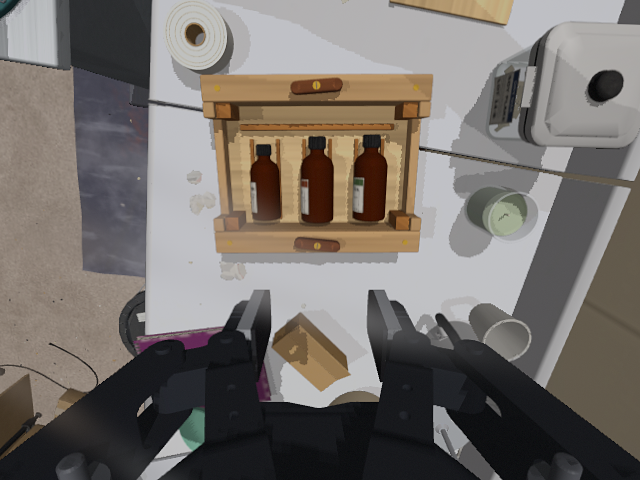

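```bash
python3 - <<'E'
from h import *
c,p,d=load('w9')
z=cv2.resize(p[60:265,190:445],None,fx=3,fy=3,interpolation=cv2.INTER_CUBIC); save('w9z',z)
C=np.array([.5167,-.2325]);a=np.radians(9.5);ex=np.array([np.cos(a),np.sin(a)]);ey=np.array([-ex[1],ex[0]])
hsv=cv2.cvtColor(p,cv2.COLOR_RGB2HSV)
wood(c,p,(190,60,445,265),[.079])
m=(p.max(2)<90).astype(np.uint8); b=np.zeros_like(m); b[130:230,235:400]=1;m*=b
m=cv2.morphologyEx(m,cv2.MORPH_OPEN,np.ones((3,3)))
n,l,s,ce=cv2.connectedComponentsWithStats(m)
for i in range(1,n):
    if s[i,4]>300:
        v,u=np.nonzero(l==i); W=onz(c,np.c_[u,v],.031)[:,:2]-C; X=W@ex;Y=W@ey
        print(s[i],'Y',np.round([Y.min(),Y.max()],4))
        for y in (-.055,-.04,-.025,.0,.02,.035):
            k=abs(Y-y)<.004; 
            if k.any(): print('  y',y,np.round([X[k].min(),X[k].max(),(X[k].min()+X[k].max())/2],4))
Q=cloud(c,d)
for y in (-.05,-.03): 
  for x in (-.072,0,.072):
    w=C+ex*x+ey*y; uv=np.round(proj(c,[*w,.05])[0]).astype(int); print(x,y,np.round(Q[uv[1],uv[0]],4), 'lidedge')
E
```

```text
[291  78  52  17 607] [316.  86.] z 0.079 rect [ 501.8 -138.9] [58.3 14.3] 13.6
[ 353  147   34   75 1833] [372. 184.] z 0.079 rect [ 584.4 -238.7] [39.6 90.3] 9.9
[ 301  149   33   75 1902] [318. 186.] z 0.079 rect [ 520.9 -251.7] [38.9 90.5] 8.9
[ 251  155   31   65 1494] [267. 187.] z 0.079 rect [ 459.2 -262.8] [35.6 78.5] 10.0
[295 238  45  14 433] [318. 244.] z 0.079 rect [ 533.1 -324. ] [57.5 16.4] 3.5
[ 353  134   34   92 2242] Y [-0.0792  0.0438]
  y -0.055 [0.0649 0.0946 0.0797]
  y -0.04 [0.0644 0.0952 0.0798]
  y -0.025 [0.0501 0.0943 0.0722]
  y 0.0 [0.0508 0.0943 0.0725]
  y 0.02 [0.0584 0.0879 0.0732]
  y 0.035 [0.0617 0.0845 0.0731]
[ 301  136   33   91 2214] Y [-0.0805  0.0413]
  y -0.055 [-0.0104  0.0218  0.0057]
  y -0.04 [-0.0103  0.0216  0.0057]
  y -0.025 [-0.0115  0.0215  0.005 ]
  y 0.0 [-0.0207  0.0226  0.0009]
  y 0.02 [-0.011   0.0117  0.0003]
  y 0.035 [-0.0096  0.0116  0.001 ]
[ 250  144   32   76 1703] Y [-0.0703  0.0313]
  y -0.055 [-0.0819 -0.0508 -0.0663]
  y -0.04 [-0.0824 -0.0516 -0.067 ]
  y -0.025 [-0.083  -0.0511 -0.0671]
  y 0.0 [-0.0898 -0.0517 -0.0708]
  y 0.02 [-0.0805 -0.0616 -0.071 ]
  y 0.035 [-0.0772 -0.0626 -0.0699]
-0.072 -0.05 [ 0.4545 -0.2933  0.0498] lidedge
0 -0.05 [ 0.5244 -0.2811  0.0528] lidedge
0.072 -0.05 [ 0.5951 -0.2692  0.0537] lidedge
-0.072 -0.03 [ 0.4509 -0.2735  0.05  ] lidedge
0 -0.03 [ 0.5212 -0.2613  0.0536] lidedge
0.072 -0.03 [ 0.5922 -0.2495  0.0537] lidedge
```

View pics/w9z.png

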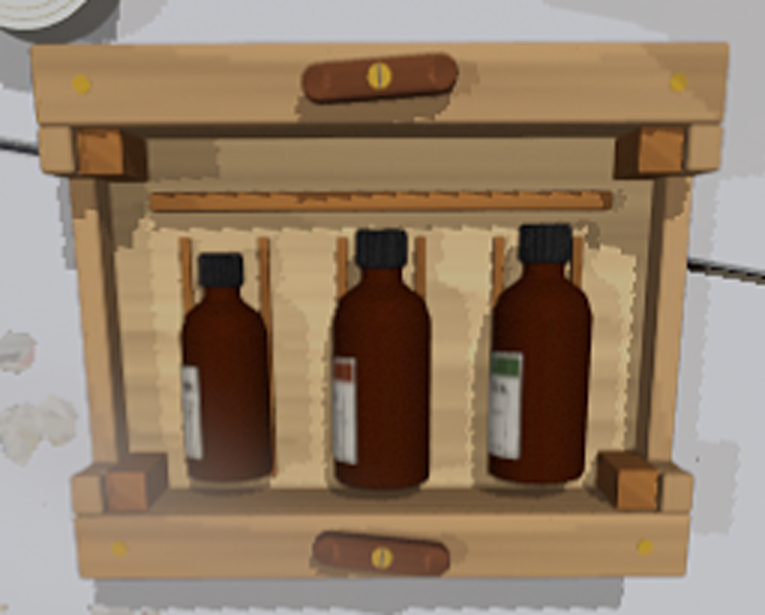

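```bash
cat >> h.py <<'E'
C=np.array([.5167,-.2325,0]);_a=np.radians(9.5);ex=np.array([np.cos(_a),np.sin(_a),0]);ey=np.array([-ex[1],ex[0],0])
PHI=27
def Rt(theta,yaw=99.5):  # tilt about tool y by theta deg
    return down(yaw)@Rn.from_euler('y',theta,degrees=True).as_matrix()
E
python3 - <<'E'
from h import *
R=Rt(-27); print(R.round(3))
P=C+ex*.0727+ey*-.021+[0,0,.0305]
t=P+.012*R[:,2]; print(t)
inc(t+[0,0,.13],R); inc(t,R)
E
```

```text
[[-0.147  0.986  0.075]
 [ 0.879  0.165 -0.448]
 [-0.454  0.    -0.891]]
[ 0.59276812 -0.24658621  0.01980792]
shift [0.0134, 0.0693, 0.1985] rot [0.04, -27.03, 0.05] rows 3.4
shift [0.0133, 0.0692, 0.3285] rot [0.04, -27.03, 0.05] rows 5.4
```

>>> {"fn": "drive_tool", "kwargs": {"increments": [[0.056,[0.013,0.03,0.06],[0,-9,0]],[0.056,[0.013,0.069,0.12],[0,-18,0]],[0.056,[0.013,0.069,0.17],[0,-27,0]],[0.056,[0.013,0.069,0.198],[0,-27,0]],[0.056,[0.013,0.069,0.198],[0,-27,0]],[0.056,[0.013,0.069,0.198],[0,-27,0]]]}}

```text
t: 17.1
ee_pos: [0.5932, -0.2482, 0.1519]
tool_rot: [[-0.146, 0.986, 0.077], [0.879, 0.165, -0.448], [-0.454, 0.002, -0.891]]
wrist_force: [0.4, -0.0, -0.6]
finger_gap: 0.654
```

```bash
python3 - <<'E'
from h import *
c,p,d=wsnap('w10')
R=Rt(-27)
P=C+ex*.0727+ey*-.021+[0,0,.0305]
t=P+.012*R[:,2]; inc(t,R)
E
```

```text
t 17.1 p [ 0.5932 -0.2482  0.1519] gap 0.654 F [ 0.4 -0.  -0.6]
[[-0.146, 0.986, 0.077], [0.879, 0.165, -0.448], [-0.454, 0.002, -0.891]] [ 0.39  0.49 -0.32  1.82  0.81  0.89 -0.26]
shift [0.062, -0.0005, 0.1169] rot [0.13, 0.04, -0.11] rows 2.1
```

View pics/w10.png

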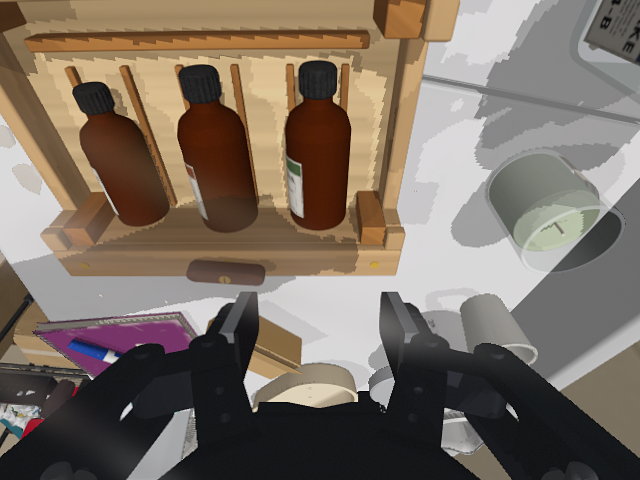

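>>> {"fn": "drive_tool", "kwargs": {"increments": [[0.056,[0.02,0,0.038],[0,0,0]],[0.056,[0.04,0,0.076],[0,0,0]],[0.056,[0.053,0,0.1],[0,0,0]],[0.056,[0.062,0,0.117],[0,0,0]],[0.056,[0.062,0,0.117],[0,0,0]],[0.056,[0.062,0,0.117],[0,0,0]]]}}

```text
t: 17.9
ee_pos: [0.5928, -0.2466, 0.0188]
tool_rot: [[-0.146, 0.986, 0.076], [0.879, 0.165, -0.448], [-0.455, 0.002, -0.891]]
wrist_force: [-0.4, -0.3, -0.0]
finger_gap: 0.66
```

```bash
python3 - <<'E'
from h import *
c,p,d=wsnap('w11')
E
```

```text
t 17.9 p [ 0.5928 -0.2466  0.0188] gap 0.66 F [-0.4 -0.3 -0. ]
[[-0.146, 0.986, 0.076], [0.879, 0.165, -0.448], [-0.455, 0.002, -0.891]] [ 0.31  0.69 -0.22  1.86  1.    0.72 -0.5 ]
```

View pics/w11.png

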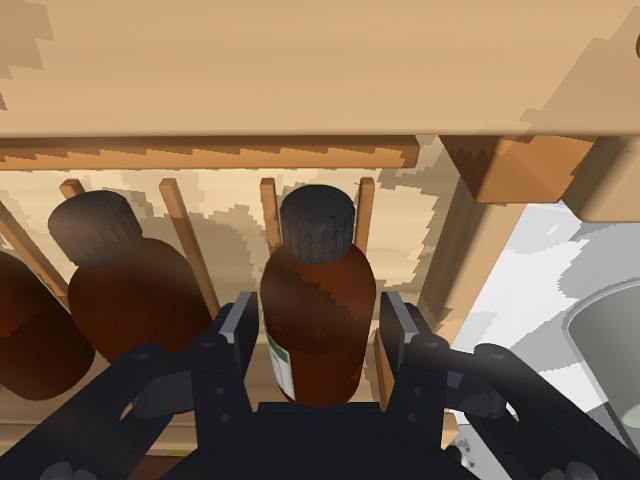

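Straddling the bottle cleanly. Close, then lift.

>>> {"fn": "drive_tool", "kwargs": {"increments": [[0.04,[0,0,0],[0,0,0]],[0.035,[0,0,0],[0,0,0]],[0.035,[0,0,0],[0,0,0]],[0.035,[0,0,0],[0,0,0]],[0.035,[-0.009,0,-0.018],[0,0,0]],[0.035,[-0.027,0,-0.053],[0,0,0]],[0.035,[-0.05,0,-0.1],[0,0,0]],[0.035,[-0.073,0,-0.143],[0,0,0]],[0.035,[-0.1,0,-0.19],[0,0,0]],[0.035,[-0.1,0,-0.19],[0,0,0]]], "squeeze": 45}}

```text
t: 19.2
ee_pos: [0.5941, -0.2496, 0.2371]
tool_rot: [[-0.143, 0.986, 0.081], [0.878, 0.165, -0.449], [-0.457, 0.007, -0.89]]
wrist_force: [-0.5, 0.4, -2.1]
finger_gap: 0.509
```

```bash
python3 - <<'E'
from h import *
c,p,d=wsnap('w12')
p,d=capture('top'); save('top12',p); np.save('top12.npy',d)
p2,d=capture('side'); save('side12',p2)
E
```

```text
t 19.2 p [ 0.5941 -0.2496  0.2371] gap 0.509 F [-0.5  0.4 -2.1]
[[-0.143, 0.986, 0.081], [0.878, 0.165, -0.449], [-0.457, 0.007, -0.89]] [ 0.43  0.39 -0.36  1.75  0.71  1.01 -0.12]
```

View pics/w12.png

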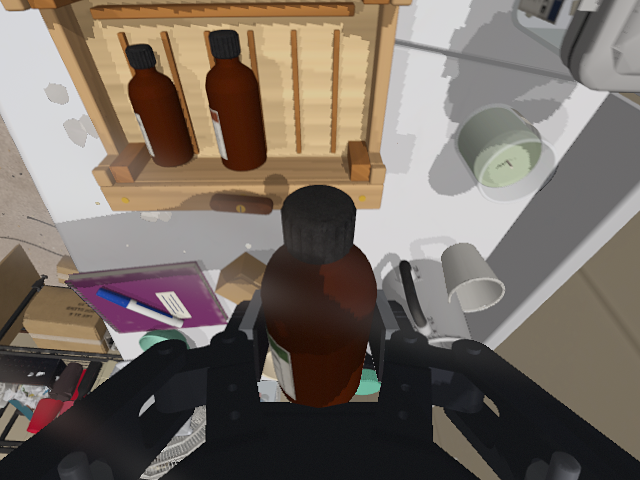

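View pics/side12.png

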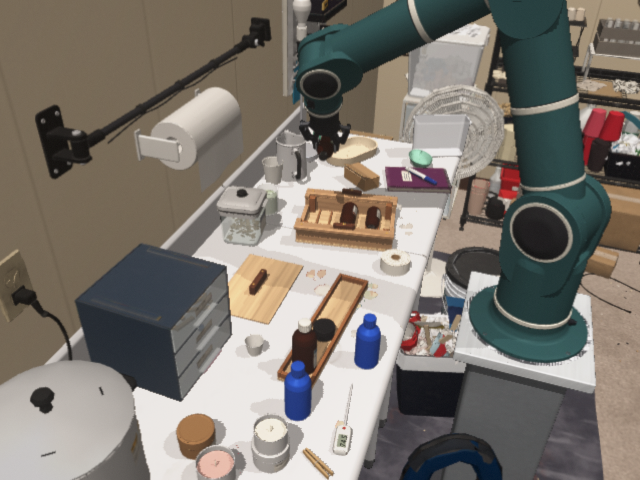

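```bash
python3 - <<'E'
from h import *
c,p,d=load('w8')
z=cv2.resize(p[0:320,50:170],None,fx=2.5,fy=1.8,interpolation=cv2.INTER_CUBIC); save('w8z',z)
print(onz(c,[(96,303),(161,299),(64,0),(152,200)],.024).round(4))
for n in ['top','side']:
    cc=cam(n); dd=np.load(n+'0.npy'); q=np.load(n+'0c.npy'); Q=cloud(cc,dd)
    m=(q.max(2)<60)&(Q[...,2]>.025)&(Q[...,2]<.06)&(Q[...,0]>.38)&(Q[...,0]<.5)&(Q[...,1]>.15)&(Q[...,1]<.3)
    k=Q[m]; print(n,'tin',len(k),k.min(0).round(3),k.max(0).round(3),np.median(k,0).round(3))
    m=m.astype(np.uint8); v,u=np.nonzero(m); W=onz(cc,np.c_[u,v],.038); print(W.min(0).round(3),W.max(0).round(3))
E
```

```text
[[0.39   0.002  0.024 ]
 [0.4671 0.0076 0.024 ]
 [0.417  0.305  0.024 ]
 [0.4732 0.122  0.024 ]]
top tin 37 [0.408 0.198 0.025] [0.447 0.244 0.043] [0.418 0.222 0.032]
[0.405 0.198 0.038] [0.446 0.244 0.038]
side tin 310 [0.415 0.2   0.025] [0.465 0.249 0.041] [0.439 0.227 0.035]
[0.413 0.203 0.038] [0.464 0.26  0.038]
```

View pics/w8z.png

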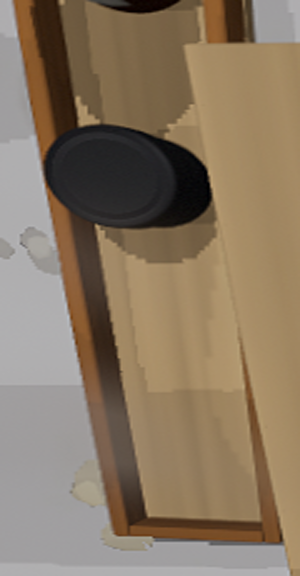

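View pics/top12.png

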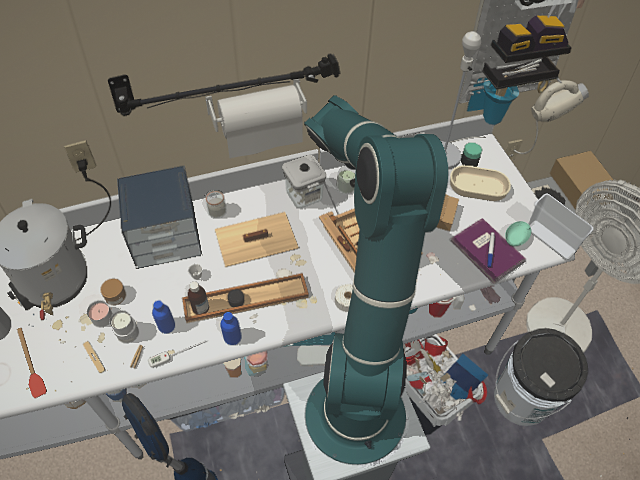

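```bash
cat >> h.py <<'E'
td=np.array([np.sin(np.radians(3)),np.cos(np.radians(3)),0])
def place(y,s=.05,adv=.012,dz=0,x=None,th=63,yaw=87):
    R=Rt(th,yaw); x=.4315+.052*(y-.005) if x is None else x
    return np.array([x,y,.008+s+dz])+adv*R[:,2],R
E
python3 - <<'E'
from h import *
t,R=place(.16,dz=.13); print(t,R.round(3)); inc(t,R)
t=(np.array([.47,-.03,.28])); inc(t,Rt(20,92))
E
```

```text
[0.44011958 0.17067743 0.18255211] [[ 0.024  0.999  0.047]
 [ 0.453 -0.052  0.89 ]
 [ 0.891  0.    -0.454]]
shift [0.4135, -0.0806, -0.1556] rot [-4.33, 89.6, 13.17] rows 8.5
shift [0.1885, -0.0843, -0.1504] rot [0.43, 46.92, 7.69] rows 4.4
```

>>> {"fn": "drive_tool", "kwargs": {"increments": [[0.035,[0.04,-0.018,-0.032],[0,9,1.5]],[0.035,[0.08,-0.036,-0.064],[0,19,3]],[0.035,[0.12,-0.054,-0.096],[0,28,4.5]],[0.035,[0.16,-0.07,-0.128],[0,38,6]],[0.035,[0.188,-0.084,-0.15],[0.4,46.9,7.7]],[0.035,[0.188,-0.084,-0.15],[0.4,46.9,7.7]],[0.035,[0.188,-0.084,-0.15],[0.4,46.9,7.7]]]}}

```text
t: 20.23
ee_pos: [0.4709, -0.0312, 0.2796]
tool_rot: [[-0.033, 0.999, -0.012], [0.94, 0.035, 0.34], [0.34, 0.0, -0.941]]
wrist_force: [0.6, -1.1, -1.2]
finger_gap: 0.511
```

```bash
python3 - <<'E'
from h import *
st(); t,R=place(.16,dz=.13); inc(t,R)
E
```

```text
t 20.23 p [ 0.4709 -0.0312  0.2796] gap 0.511 F [ 0.6 -1.1 -1.2]
[[-0.033, 0.999, -0.012], [0.94, 0.035, 0.34], [0.34, 0.0, -0.941]] [ 0.73  0.19 -0.58  1.88 -0.26  1.18  0.3 ]
shift [0.1578, -0.0237, 0.1602] rot [-3.38, 43.11, 3.87] rows 4.1
```

>>> {"fn": "drive_tool", "kwargs": {"increments": [[0.035,[0.06,-0.01,0.0],[-1,9,1]],[0.035,[0.11,-0.02,0.03],[-2,18,2]],[0.035,[0.14,-0.024,0.08],[-2.5,27,3]],[0.035,[0.158,-0.024,0.13],[-3,36,3.5]],[0.035,[0.158,-0.024,0.16],[-3.4,43.1,3.9]],[0.035,[0.158,-0.024,0.16],[-3.4,43.1,3.9]],[0.035,[0.158,-0.024,0.16],[-3.4,43.1,3.9]]]}}

```text
t: 21.1
ee_pos: [0.4405, 0.1715, 0.185]
tool_rot: [[0.021, 0.999, 0.047], [0.455, -0.052, 0.889], [0.89, 0.002, -0.455]]
wrist_force: [0.0, -0.4, -0.5]
finger_gap: 0.513
```

```bash
python3 - <<'E'
from h import *
c,p,d=wsnap('w13'); t,R=place(.16,dz=.13); inc(t,R)
t,R=place(.16,dz=.003); inc(t,R)
p,d=capture('side'); save('side13',p)
E
```

```text
t 21.1 p [0.4405 0.1715 0.185 ] gap 0.513 F [ 0.  -0.4 -0.5]
[[0.021, 0.999, 0.047], [0.455, -0.052, 0.889], [0.89, 0.002, -0.455]] [ 0.78  0.56 -0.73  2.19 -1.    0.92  0.87]
shift [-0.0028, -0.0006, 0.0006] rot [0.09, 0.15, 0.23] rows 0.0
shift [-0.1159, -0.0011, 0.0586] rot [0.09, 0.15, 0.23] rows 2.1
```

View pics/side13.png

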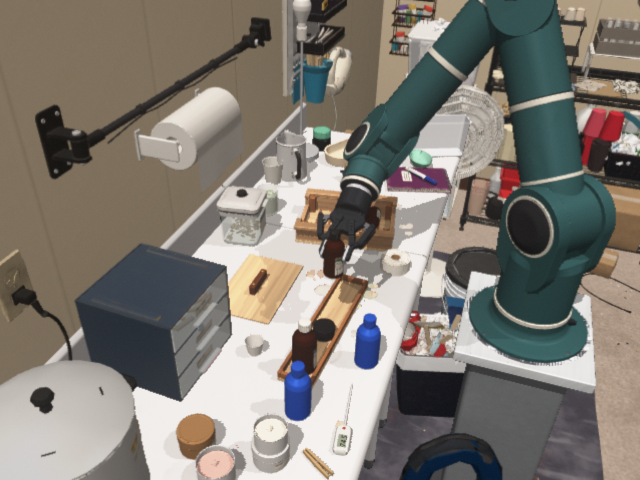

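View pics/w13.png

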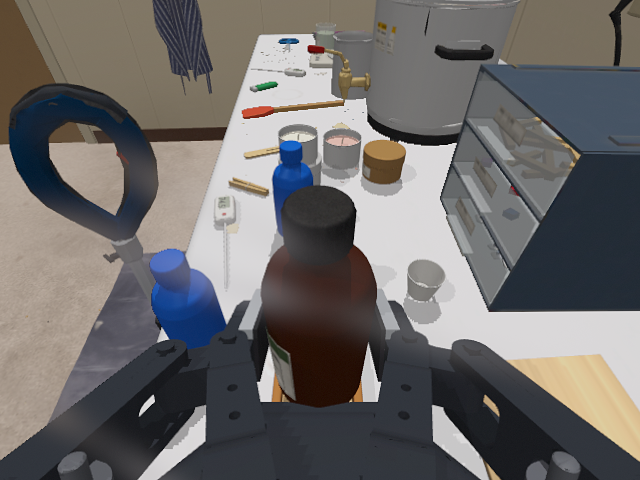

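>>> {"fn": "drive_tool", "kwargs": {"increments": [[0.035,[-0.03,-0.001,0.015],[0,0,0]],[0.035,[-0.065,-0.001,0.033],[0,0,0]],[0.035,[-0.09,-0.001,0.0455],[0,0,0]],[0.035,[-0.09,-0.001,0.0455],[0,0,0]]]}}

```text
t: 21.7
ee_pos: [0.4395, 0.1711, 0.0835]
tool_rot: [[0.022, 0.999, 0.048], [0.454, -0.053, 0.89], [0.891, 0.002, -0.454]]
wrist_force: [0.3, 0.3, -0.6]
finger_gap: 0.507
```

```bash
python3 - <<'E'
from h import *
c,p,d=wsnap('w14'); t,R=place(.16,dz=.0); inc(t,R)
p,d=capture('side'); save('side14',p[230:400,230:440].repeat(3,0).repeat(3,1)); p,d=capture('top'); save('top14',p[230:350,150:360].repeat(3,0).repeat(3,1))
E
```

```text
t 21.7 p [0.4395 0.1711 0.0835] gap 0.507 F [ 0.3  0.3 -0.6]
[[0.022, 0.999, 0.048], [0.454, -0.053, 0.89], [0.891, 0.002, -0.454]] [ 0.74  0.81 -0.67  2.18 -0.99  0.76  1.05]
shift [-0.0286, 0.0004, 0.014] rot [0.09, -0.01, 0.12] rows 0.5
```

View pics/side14.png

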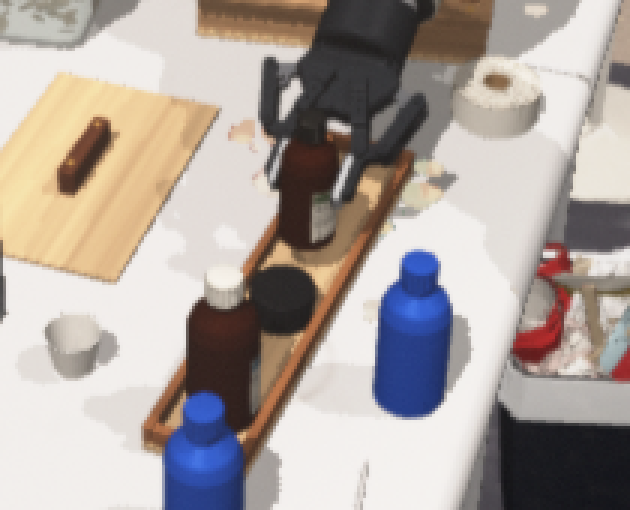

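View pics/top14.png

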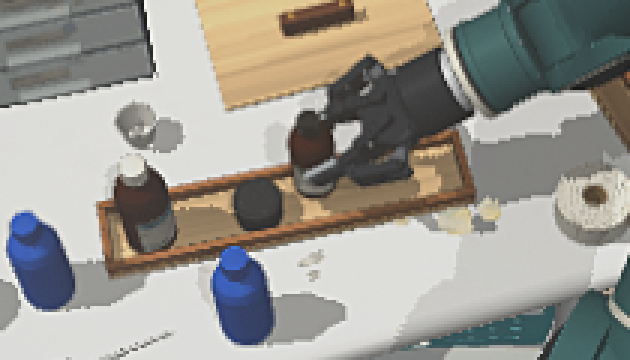

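>>> {"fn": "drive_tool", "kwargs": {"increments": [[0.035,[-0.013,0,0.0065],[0,0,0]],[0.035,[-0.022,0,0.011],[0,0,0]],[0.035,[-0.026,0,0.013],[0,0,0]],[0.035,[-0.026,0,0.013],[0,0,0]]]}}

```text
t: 22.35
ee_pos: [0.4387, 0.1715, 0.0537]
tool_rot: [[0.024, 0.999, 0.047], [0.451, -0.053, 0.891], [0.892, -0.0, -0.452]]
wrist_force: [-0.0, -0.5, -1.0]
finger_gap: 0.511
```

>>> {"fn": "drive_tool", "kwargs": {"increments": [[0.035,[-0.002,0,0.001],[0,0,0]],[0.035,[-0.004,0,0.002],[0,0,0]],[0.035,[-0.004,0,0.002],[0,0,0]]]}}

```text
t: 22.72
ee_pos: [0.4393, 0.1721, 0.0516]
tool_rot: [[0.022, 0.999, 0.047], [0.448, -0.052, 0.893], [0.894, 0.002, -0.448]]
wrist_force: [-0.9, -8.7, 28.2]
finger_gap: 0.512
```

>>> {"fn": "drive_tool", "kwargs": {"increments": [[0.05,[0.002,0,-0.001],[0,0,0]],[0.06,[0.002,0,-0.001],[0,0,0]],[0.065,[0.002,0,-0.001],[0,0,0]],[0.065,[0.002,0,-0.001],[0,0,0]],[0.065,[0.002,0,-0.03],[0,0,0]],[0.065,[0.002,0,-0.07],[0,0,0]],[0.065,[0.002,0,-0.1],[0,0,0]]]}}

```text
t: 23.6
ee_pos: [0.4341, 0.0818, 0.097]
tool_rot: [[0.024, 0.999, 0.048], [0.452, -0.054, 0.89], [0.892, 0.0, -0.453]]
wrist_force: [0.2, -0.7, 0.3]
finger_gap: 0.758
```

```bash
python3 - <<'E'
from h import *
c,p,d=wsnap('w15')
p,d=capture('side'); save('side15',p[230:400,230:440].repeat(3,0).repeat(3,1))
R=Rt(-27)
P=C+ex*.001+ey*-.021+[0,0,.0305]
t=P+.012*R[:,2]; inc(t+[0,0,.17],R)
E
```

```text
t 23.6 p [0.4341 0.0818 0.097 ] gap 0.758 F [ 0.2 -0.7  0.3]
[[0.024, 0.999, 0.048], [0.452, -0.054, 0.89], [0.892, 0.0, -0.453]] [ 0.84  0.76 -0.57  2.13 -0.85  0.95  1.01]
shift [-0.069, 0.1061, -0.3391] rot [4.48, -89.56, -13.41] rows 8.5
```

View pics/w15.png

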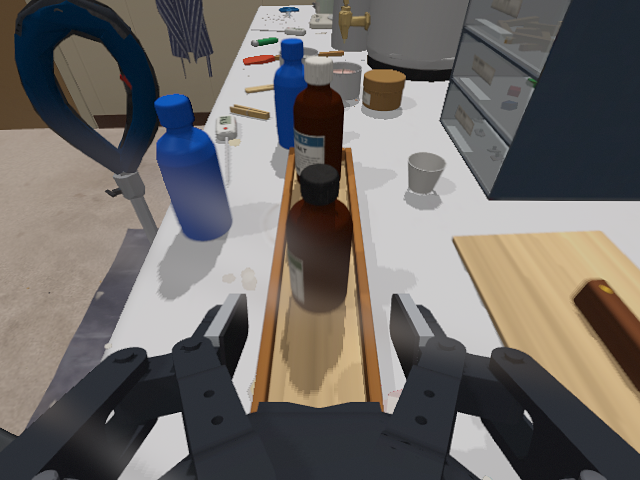

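View pics/side15.png

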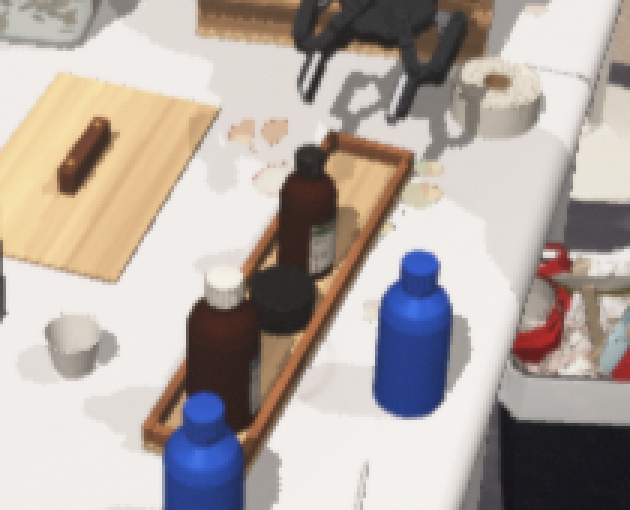

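>>> {"fn": "drive_tool", "kwargs": {"increments": [[0.06,[0.04,0,-0.05],[0,0,0]],[0.056,[0.06,0.01,-0.11],[0,-9,-1]],[0.056,[0.06,0.03,-0.17],[1,-19,-3]],[0.056,[0.05,0.05,-0.22],[1.5,-29,-4.5]],[0.056,[0.02,0.07,-0.26],[2,-39,-6]],[0.056,[-0.01,0.09,-0.3],[2.5,-49,-7.5]],[0.056,[-0.04,0.1,-0.33],[3,-59,-9]],[0.056,[-0.069,0.106,-0.339],[3.5,-69,-10.5]],[0.056,[-0.069,0.106,-0.339],[4,-79,-12]],[0.056,[-0.069,0.106,-0.339],[4.5,-89.6,-13.4]],[0.056,[-0.069,0.106,-0.339],[4.5,-89.6,-13.4]],[0.056,[-0.069,0.106,-0.339],[4.5,-89.6,-13.4]]]}}

```text
t: 25.2
ee_pos: [0.5222, -0.255, 0.1879]
tool_rot: [[-0.152, 0.986, 0.074], [0.88, 0.169, -0.444], [-0.45, -0.002, -0.893]]
wrist_force: [-1.2, -0.1, 0.1]
finger_gap: 0.655
```

```bash
python3 - <<'E'
from h import *
c,p,d=wsnap('w16')
R=Rt(-27)
P=C+ex*.001+ey*-.021+[0,0,.0305]
t=P+.012*R[:,2]; inc(t,R)
E
```

```text
t 25.2 p [ 0.5222 -0.255   0.1879] gap 0.655 F [-1.2 -0.1  0.1]
[[-0.152, 0.986, 0.074], [0.88, 0.169, -0.444], [-0.45, -0.002, -0.893]] [ 0.31  0.32 -0.16  1.96  0.69  0.84 -0.13]
shift [0.0736, -0.0001, 0.1514] rot [-0.02, -0.23, 0.15] rows 2.7
```

View pics/w16.png

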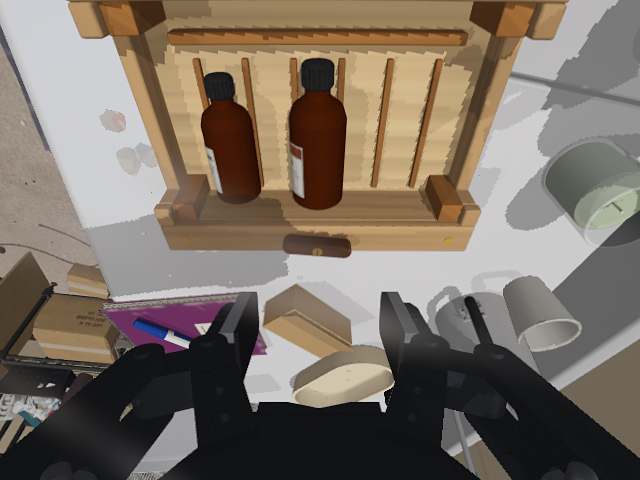

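Middle bottle aligned. Descend; then close and lift.

>>> {"fn": "drive_tool", "kwargs": {"increments": [[0.056,[0.025,0,0.052],[0,0,0]],[0.056,[0.05,0,0.103],[0,0,0]],[0.056,[0.065,0,0.134],[0,0,0]],[0.056,[0.0735,0,0.151],[0,0,0]],[0.056,[0.0735,0,0.151],[0,0,0]],[0.056,[0.0735,0,0.151],[0,0,0]]]}}

```text
t: 26.0
ee_pos: [0.5227, -0.2592, 0.0213]
tool_rot: [[-0.149, 0.986, 0.075], [0.879, 0.167, -0.446], [-0.452, -0.0, -0.892]]
wrist_force: [-0.8, -0.1, 0.3]
finger_gap: 0.655
```

>>> {"fn": "drive_tool", "kwargs": {"increments": [[0.04,[0,0,0],[0,0,0]],[0.035,[0,0,0],[0,0,0]],[0.035,[0,0,0],[0,0,0]],[0.035,[0,0,0],[0,0,0]],[0.035,[-0.009,0,-0.018],[0,0,0]],[0.035,[-0.027,0,-0.053],[0,0,0]],[0.035,[-0.05,0,-0.1],[0,0,0]],[0.035,[-0.073,0,-0.143],[0,0,0]],[0.035,[-0.1,0,-0.19],[0,0,0]],[0.035,[-0.1,0,-0.19],[0,0,0]]], "squeeze": 45}}

```text
t: 27.25
ee_pos: [0.5247, -0.2622, 0.2402]
tool_rot: [[-0.147, 0.986, 0.081], [0.878, 0.168, -0.448], [-0.455, 0.006, -0.891]]
wrist_force: [0.4, 0.0, -2.7]
finger_gap: 0.508
```

```bash
python3 - <<'E'
from h import *
c,p,d=wsnap('w17')
t=(np.array([.45,-.06,.28])); inc(t,Rt(20,92))
p,d=capture('side'); save('side17',p)
E
```

```text
t 27.25 p [ 0.5247 -0.2622  0.2402] gap 0.508 F [ 0.4  0.  -2.7]
[[-0.147, 0.986, 0.081], [0.878, 0.168, -0.448], [-0.455, 0.006, -0.891]] [ 0.34  0.25 -0.18  1.91  0.63  0.92 -0.04]
shift [0.169, -0.0387, -0.1338] rot [0.63, 46.89, 7.84] rows 4.4
```

View pics/w17.png

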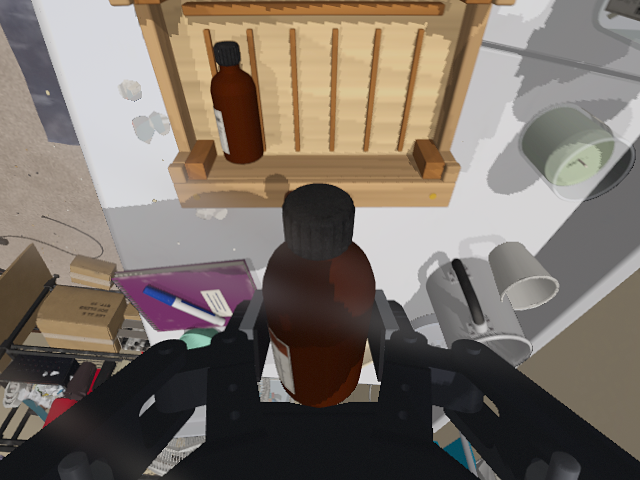

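View pics/side17.png

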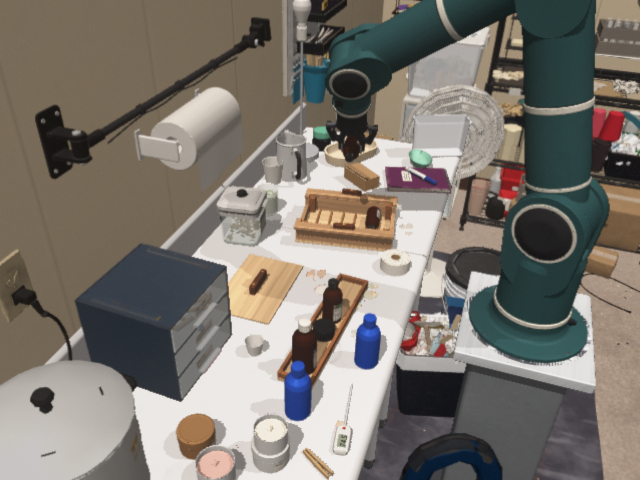

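>>> {"fn": "drive_tool", "kwargs": {"increments": [[0.035,[0.034,-0.008,-0.027],[0,9,1.5]],[0.035,[0.068,-0.016,-0.054],[0,19,3]],[0.035,[0.102,-0.024,-0.08],[0,28,4.5]],[0.035,[0.136,-0.032,-0.107],[0,38,6]],[0.035,[0.169,-0.039,-0.134],[0.6,46.9,7.8]],[0.035,[0.169,-0.039,-0.134],[0.6,46.9,7.8]],[0.035,[0.169,-0.039,-0.134],[0.6,46.9,7.8]]]}}

```text
t: 28.22
ee_pos: [0.4493, -0.0603, 0.2774]
tool_rot: [[-0.033, 0.999, -0.017], [0.939, 0.036, 0.341], [0.341, -0.005, -0.94]]
wrist_force: [0.3, -0.3, -2.0]
finger_gap: 0.507
```

```bash
python3 - <<'E'
from h import *
st(); t,R=place(.10,dz=.13); inc(t,R)
E
```

```text
t 28.23 p [ 0.4493 -0.0603  0.2774] gap 0.507 F [ 0.3 -0.3 -2. ]
[[-0.033, 0.999, -0.017], [0.939, 0.036, 0.341], [0.341, -0.005, -0.94]] [ 0.56  0.15 -0.31  1.91 -0.31  1.21  0.42]
shift [0.1287, -0.0056, 0.1476] rot [-3.65, 43.04, 3.72] rows 4.1
```

>>> {"fn": "drive_tool", "kwargs": {"increments": [[0.035,[0.05,-0.002,0.0],[-1,9,1]],[0.035,[0.09,-0.004,0.03],[-2,18,2]],[0.035,[0.115,-0.005,0.07],[-2.5,27,3]],[0.035,[0.129,-0.0056,0.12],[-3,36,3.5]],[0.035,[0.129,-0.0056,0.148],[-3.6,43,3.7]],[0.035,[0.129,-0.0056,0.148],[-3.6,43,3.7]],[0.035,[0.129,-0.0056,0.148],[-3.6,43,3.7]]]}}

```text
t: 29.1
ee_pos: [0.4378, 0.1116, 0.1843]
tool_rot: [[0.021, 0.999, 0.046], [0.455, -0.051, 0.889], [0.89, 0.002, -0.456]]
wrist_force: [0.4, -0.2, -1.0]
finger_gap: 0.512
```

```bash
python3 - <<'E'
from h import *
st(); t,R=place(.10,dz=.004); inc(t,R)
p,d=capture('side'); save('side18',p[230:400,230:440].repeat(3,0).repeat(3,1))
E
```

```text
t 29.1 p [0.4378 0.1116 0.1843] gap 0.512 F [ 0.4 -0.2 -1. ]
[[0.021, 0.999, 0.046], [0.455, -0.051, 0.889], [0.89, 0.002, -0.456]] [ 0.65  0.5  -0.41  2.16 -1.01  1.12  0.96]
shift [-0.1142, -0.0009, 0.0574] rot [-0.05, 0.12, 0.14] rows 2.0
```

View pics/side18.png

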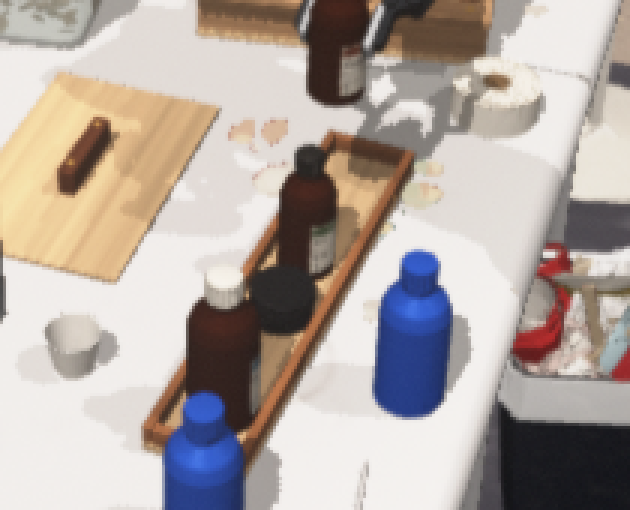

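>>> {"fn": "drive_tool", "kwargs": {"increments": [[0.035,[-0.03,-0.001,0.015],[0,0,0]],[0.035,[-0.065,-0.001,0.033],[0,0,0]],[0.035,[-0.09,-0.001,0.045],[0,0,0]],[0.035,[-0.105,-0.001,0.053],[0,0,0]],[0.035,[-0.114,-0.001,0.057],[0,0,0]],[0.035,[-0.114,-0.001,0.057],[0,0,0]]]}}

```text
t: 29.9
ee_pos: [0.4369, 0.1108, 0.0567]
tool_rot: [[0.021, 0.999, 0.047], [0.454, -0.051, 0.89], [0.891, 0.002, -0.454]]
wrist_force: [0.1, -0.5, -1.6]
finger_gap: 0.508
```

>>> {"fn": "drive_tool", "kwargs": {"increments": [[0.035,[-0.002,0,0.001],[0,0,0]],[0.035,[-0.004,0,0.002],[0,0,0]],[0.035,[-0.004,0,0.002],[0,0,0]]]}}

```text
t: 30.28
ee_pos: [0.4368, 0.1113, 0.0537]
tool_rot: [[0.021, 0.999, 0.047], [0.449, -0.051, 0.892], [0.893, 0.002, -0.45]]
wrist_force: [-3.6, -13.4, 30.4]
finger_gap: 0.505
```

>>> {"fn": "drive_tool", "kwargs": {"increments": [[0.05,[0.003,0,-0.0015],[0,0,0]],[0.06,[0.003,0,-0.0015],[0,0,0]],[0.065,[0.003,0,-0.0015],[0,0,0]],[0.065,[0.003,0,-0.0015],[0,0,0]],[0.065,[0.003,0,-0.03],[0,0,0]],[0.065,[0.003,0,-0.07],[0,0,0]],[0.065,[0.003,0,-0.1],[0,0,0]]]}}

```text
t: 31.15
ee_pos: [0.4316, 0.0222, 0.1]
tool_rot: [[0.023, 0.999, 0.047], [0.453, -0.052, 0.89], [0.891, 0.0, -0.453]]
wrist_force: [0.5, -0.4, 0.0]
finger_gap: 0.762
```

```bash
python3 - <<'E'
from h import *
c,p,d=wsnap('w19')
p,d=capture('side'); save('side19',p[230:400,230:440].repeat(3,0).repeat(3,1))
R=Rt(-27)
P=C+ex*-.0707+ey*-.026+[0,0,.028]
t=P+.011*R[:,2]; inc(t+[0,0,.17],R)
E
```

```text
t 31.15 p [0.4316 0.0222 0.1   ] gap 0.762 F [ 0.5 -0.4  0. ]
[[0.023, 0.999, 0.047], [0.453, -0.052, 0.89], [0.891, 0.0, -0.453]] [ 0.73  0.71 -0.3   2.08 -0.88  1.15  1.11]
shift [-0.0552, 0.036, -0.3018] rot [4.45, -89.54, -13.31] rows 8.5
```

View pics/w19.png

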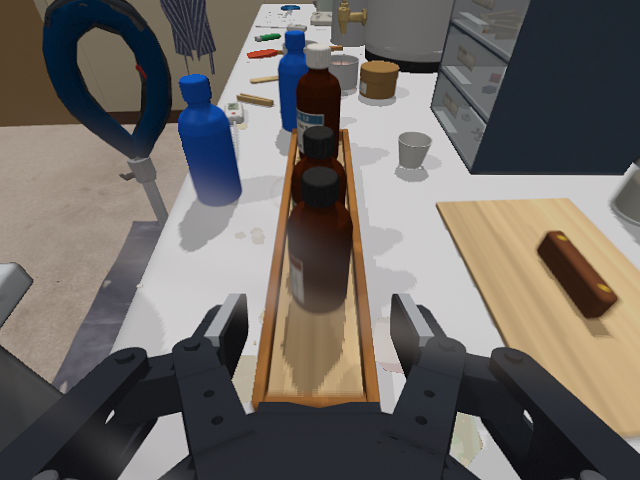

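View pics/side19.png

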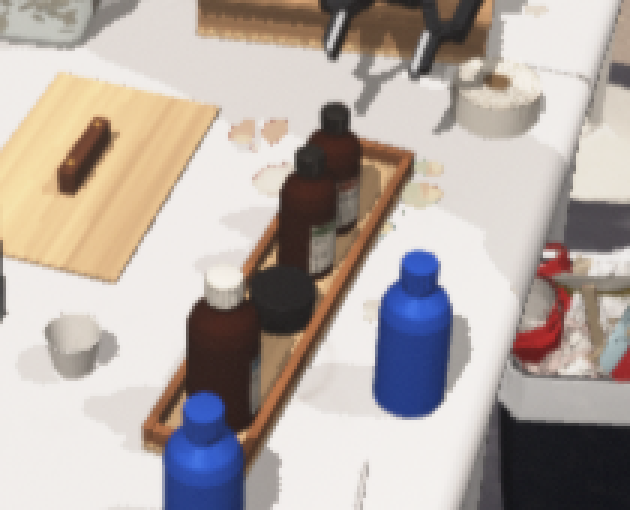

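>>> {"fn": "drive_tool", "kwargs": {"increments": [[0.06,[0.04,0,-0.05],[0,0,0]],[0.053,[0.06,0.0,-0.11],[0,-9,-1]],[0.053,[0.06,0.005,-0.16],[1,-19,-3]],[0.053,[0.05,0.01,-0.2],[1.5,-29,-4.5]],[0.053,[0.02,0.02,-0.24],[2,-39,-6]],[0.053,[0,0.03,-0.28],[2.5,-49,-7.5]],[0.053,[-0.03,0.036,-0.302],[3,-59,-9]],[0.053,[-0.055,0.036,-0.302],[3.5,-69,-10.5]],[0.053,[-0.055,0.036,-0.302],[4,-79,-12]],[0.053,[-0.055,0.036,-0.302],[4.5,-89.5,-13.3]],[0.053,[-0.055,0.036,-0.302],[4.5,-89.5,-13.3]],[0.053,[-0.055,0.036,-0.302],[4.5,-89.5,-13.3]]]}}

```text
t: 32.75
ee_pos: [0.4526, -0.2707, 0.1866]
tool_rot: [[-0.154, 0.985, 0.075], [0.88, 0.171, -0.444], [-0.45, -0.002, -0.893]]
wrist_force: [0.4, -0.5, 0.6]
finger_gap: 0.617
```

```bash
python3 - <<'E'
from h import *
c,p,d=wsnap('w20')
R=Rt(-27)
P=C+ex*-.0707+ey*-.026+[0,0,.028]
t=P+.0095*R[:,2]; inc(t,R)
E
```

```text
t 32.75 p [ 0.4526 -0.2707  0.1866] gap 0.617 F [ 0.4 -0.5  0.6]
[[-0.154, 0.985, 0.075], [0.88, 0.171, -0.444], [-0.45, -0.002, -0.893]] [ 0.23  0.21 -0.    2.11  0.66  0.75 -0.07]
shift [0.073, -0.0005, 0.1505] rot [0.0, -0.27, 0.28] rows 2.7
```

View pics/w20.png

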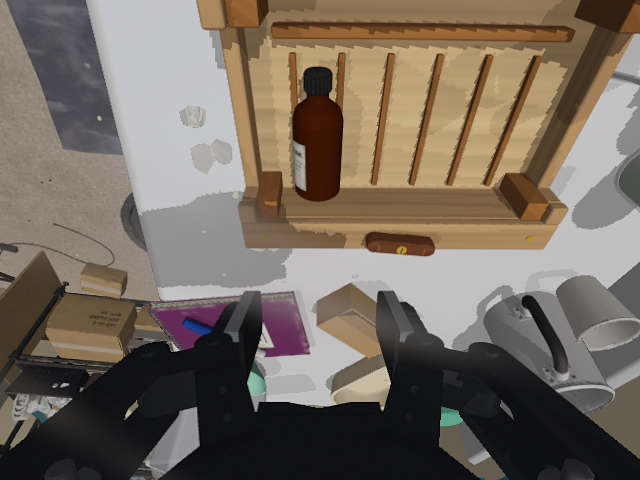

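>>> {"fn": "drive_tool", "kwargs": {"increments": [[0.053,[0.025,0,0.052],[0,0,0]],[0.053,[0.05,0,0.103],[0,0,0]],[0.053,[0.065,0,0.134],[0,0,0]],[0.053,[0.073,0,0.15],[0,0,0]],[0.053,[0.073,0,0.15],[0,0,0]],[0.053,[0.073,0,0.15],[0,0,0]]]}}

```text
t: 33.55
ee_pos: [0.4528, -0.2751, 0.0211]
tool_rot: [[-0.15, 0.986, 0.075], [0.88, 0.167, -0.445], [-0.451, -0.001, -0.892]]
wrist_force: [0.1, 0.3, 1.0]
finger_gap: 0.621
```

>>> {"fn": "drive_tool", "kwargs": {"increments": [[0.035,[0,0,0],[0,0,0]],[0.03,[0,0,0],[0,0,0]],[0.03,[0,0,0],[0,0,0]],[0.03,[0,0,0],[0,0,0]],[0.03,[0,0,0],[0,0,0]],[0.03,[-0.009,0,-0.018],[0,0,0]],[0.03,[-0.027,0,-0.053],[0,0,0]],[0.03,[-0.05,0,-0.1],[0,0,0]],[0.03,[-0.073,0,-0.143],[0,0,0]],[0.03,[-0.1,0,-0.19],[0,0,0]],[0.03,[-0.1,0,-0.19],[0,0,0]]], "squeeze": 45}}

```text
t: 34.92
ee_pos: [0.4548, -0.2788, 0.2398]
tool_rot: [[-0.147, 0.986, 0.081], [0.879, 0.168, -0.446], [-0.454, 0.005, -0.891]]
wrist_force: [-0.6, 0.0, -1.0]
finger_gap: 0.452
```

```bash
python3 - <<'E'
from h import *
c,p,d=wsnap('w21')
t=(np.array([.44,-.10,.28])); inc(t,Rt(20,92))
E
```

```text
t 34.92 p [ 0.4548 -0.2788  0.2398] gap 0.452 F [-0.6  0.  -1. ]
[[-0.147, 0.986, 0.081], [0.879, 0.168, -0.446], [-0.454, 0.005, -0.891]] [ 0.28  0.14 -0.04  2.05  0.6   0.84  0.04]
shift [0.1396, 0.0164, -0.1187] rot [0.6, 46.81, 7.85] rows 4.4
```

View pics/w21.png

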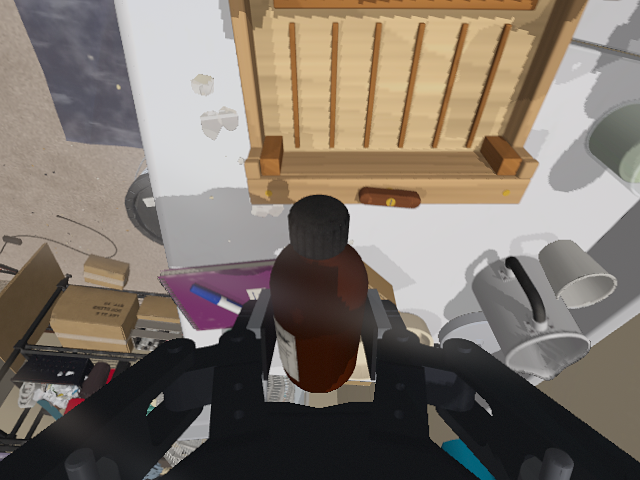

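>>> {"fn": "drive_tool", "kwargs": {"increments": [[0.03,[0.028,0.003,-0.024],[0,9,1.5]],[0.03,[0.056,0.006,-0.048],[0,19,3]],[0.03,[0.084,0.009,-0.072],[0,28,4.5]],[0.03,[0.112,0.012,-0.096],[0,38,6]],[0.03,[0.14,0.016,-0.119],[0.6,46.8,7.8]],[0.03,[0.14,0.016,-0.119],[0.6,46.8,7.8]],[0.03,[0.14,0.016,-0.119],[0.6,46.8,7.8]]]}}

```text
t: 35.85
ee_pos: [0.439, -0.1001, 0.2772]
tool_rot: [[-0.033, 0.999, -0.017], [0.94, 0.037, 0.339], [0.339, -0.005, -0.941]]
wrist_force: [-1.1, -0.7, -0.9]
finger_gap: 0.447
```

```bash
python3 - <<'E'
from h import *
st(); t,R=place(.05,s=.045,adv=.009,dz=.12); inc(t,R)
E
```

```text
t 35.85 p [ 0.439  -0.1001  0.2772] gap 0.447 F [-1.1 -0.7 -0.9]
[[-0.033, 0.999, -0.017], [0.94, 0.037, 0.339], [0.339, -0.005, -0.941]] [ 0.44  0.15 -0.08  1.91 -0.32  1.25  0.52]
shift [0.112, 0.0016, 0.1556] rot [-3.67, 43.14, 3.73] rows 4.1
```

>>> {"fn": "drive_tool", "kwargs": {"increments": [[0.03,[0.05,0,0.0],[-1,9,1]],[0.03,[0.08,0.001,0.03],[-2,18,2]],[0.03,[0.1,0.0015,0.07],[-2.5,27,3]],[0.03,[0.112,0.0016,0.12],[-3,36,3.5]],[0.03,[0.112,0.0016,0.156],[-3.6,43.1,3.7]],[0.03,[0.112,0.0016,0.156],[-3.6,43.1,3.7]],[0.03,[0.112,0.0016,0.156],[-3.6,43.1,3.7]]]}}

```text
t: 36.72
ee_pos: [0.4351, 0.0588, 0.1711]
tool_rot: [[0.021, 0.999, 0.045], [0.455, -0.05, 0.889], [0.89, 0.002, -0.455]]
wrist_force: [-0.2, -0.0, -1.5]
finger_gap: 0.447
```

```bash
python3 - <<'E'
from h import *
c,p,d=wsnap('w22'); t,R=place(.05,s=.045,adv=.009,dz=.05); inc(t,R);t,R=place(.05,s=.045,adv=.009,dz=.004); inc(t,R)
p,d=capture('side'); save('side22',p[150:350,230:460].repeat(3,0).repeat(3,1))
E
```

```text
t 36.73 p [0.4351 0.0588 0.1711] gap 0.447 F [-0.2 -0.  -1.5]
[[0.021, 0.999, 0.045], [0.455, -0.05, 0.889], [0.89, 0.002, -0.455]] [ 0.55  0.52 -0.17  2.12 -0.99  1.25  1.05]
shift [-0.0652, -0.0014, 0.0325] rot [-0.01, 0.11, 0.24] rows 1.2
shift [-0.1061, -0.0016, 0.0534] rot [-0.01, 0.11, 0.24] rows 1.9
```

View pics/side22.png

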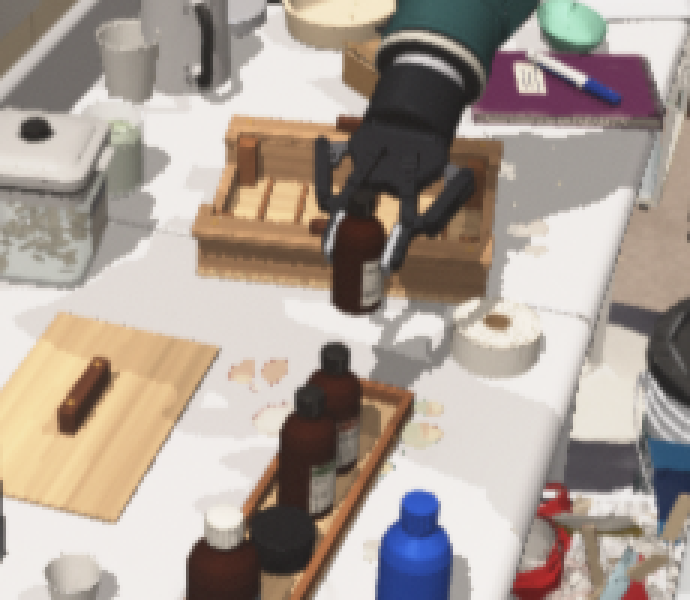

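```bash
python3 - <<'E'
from h import *
s=bot.read_state(); p0=np.array(s['ee_pos']);R=np.array(s['tool_rot'])
for n in('side','top'):
    cc=cam(n);p,d=capture(n);Q=cloud(cc,d).reshape(-1,3); L=(Q-p0)@R; ax=-L[:,2]; rad=np.hypot(L[:,0],L[:,1]); k=(rad<.13)&(Q[:,2]>.12)
    for a in np.arange(.06,.4,.03):
        m=k&(abs(ax-a)<.015)
        if m.sum()>5: print(n,round(a,2),m.sum(),np.percentile(rad[m],[50,90,98]).round(3), 'minx_tool',np.percentile(L[m,0],2).round(3))
E
```

```text
side 0.06 389 [0.033 0.054 0.058] minx_tool -0.013
side 0.09 549 [0.03  0.06  0.064] minx_tool -0.01
side 0.12 434 [0.029 0.037 0.04 ] minx_tool 0.002
side 0.15 334 [0.035 0.038 0.039] minx_tool -0.002
side 0.18 479 [0.039 0.047 0.049] minx_tool -0.02
side 0.21 383 [0.044 0.047 0.05 ] minx_tool -0.005
side 0.24 451 [0.045 0.05  0.055] minx_tool -0.015
side 0.27 1147 [0.064 0.088 0.099] minx_tool -0.002
side 0.3 842 [0.104 0.124 0.129] minx_tool 0.028
side 0.33 163 [0.103 0.125 0.13 ] minx_tool 0.027
side 0.36 52 [0.071 0.095 0.118] minx_tool 0.026
top 0.06 337 [0.033 0.055 0.06 ] minx_tool -0.015
top 0.09 427 [0.035 0.064 0.068] minx_tool -0.012
top 0.12 254 [0.034 0.041 0.044] minx_tool -0.009
top 0.15 294 [0.037 0.042 0.044] minx_tool -0.013
top 0.18 297 [0.038 0.049 0.052] minx_tool -0.016
top 0.21 377 [0.046 0.05  0.052] minx_tool -0.014
top 0.24 347 [0.046 0.051 0.053] minx_tool -0.005
top 0.27 230 [0.048 0.085 0.094] minx_tool 0.008
top 0.3 103 [0.105 0.118 0.127] minx_tool 0.053
```

>>> {"fn": "drive_tool", "kwargs": {"increments": [[0.03,[-0.03,-0.001,0.015],[0,0,0]],[0.03,[-0.065,-0.0015,0.033],[0,0,0]],[0.03,[-0.085,-0.0015,0.043],[0,0,0]],[0.03,[-0.098,-0.0015,0.049],[0,0,0]],[0.03,[-0.106,-0.0015,0.053],[0,0,0]],[0.03,[-0.106,-0.0015,0.053],[0,0,0]]]}}

```text
t: 37.67
ee_pos: [0.4333, 0.0587, 0.0517]
tool_rot: [[0.023, 0.999, 0.046], [0.451, -0.051, 0.891], [0.892, 0.0, -0.452]]
wrist_force: [-0.9, 0.3, -1.1]
finger_gap: 0.448
```

>>> {"fn": "drive_tool", "kwargs": {"increments": [[0.03,[-0.002,0,0.001],[0,0,0]],[0.03,[-0.004,0,0.002],[0,0,0]],[0.03,[-0.004,0,0.002],[0,0,0]]]}}

```text
t: 38.05
ee_pos: [0.4333, 0.0587, 0.0471]
tool_rot: [[0.023, 0.999, 0.046], [0.451, -0.052, 0.891], [0.892, 0.0, -0.451]]
wrist_force: [-0.6, -0.4, 0.6]
finger_gap: 0.452
```

>>> {"fn": "drive_tool", "kwargs": {"increments": [[0.03,[-0.002,0,0.001],[0,0,0]],[0.03,[-0.004,0,0.002],[0,0,0]],[0.03,[-0.004,0,0.002],[0,0,0]]]}}

```text
t: 38.42
ee_pos: [0.4335, 0.0592, 0.044]
tool_rot: [[0.022, 0.999, 0.046], [0.448, -0.051, 0.892], [0.894, 0.001, -0.449]]
wrist_force: [-0.2, -3.9, 19.2]
finger_gap: 0.452
```

Contact. Release and retreat.

>>> {"fn": "drive_tool", "kwargs": {"increments": [[0.045,[0.001,0,-0.0005],[0,0,0]],[0.055,[0.001,0,-0.0005],[0,0,0]],[0.06,[0.001,0,-0.0005],[0,0,0]],[0.06,[0.001,0,-0.0005],[0,0,0]],[0.06,[0.001,0,-0.03],[0,0,0]],[0.06,[0.001,0,-0.07],[0,0,0]],[0.06,[0.02,0,-0.12],[0,0,0]],[0.06,[0.05,0,-0.18],[0,0,0]]]}}

```text
t: 39.42
ee_pos: [0.4256, -0.0772, 0.1656]
tool_rot: [[0.025, 0.999, 0.045], [0.45, -0.051, 0.891], [0.893, -0.002, -0.451]]
wrist_force: [0.2, 0.1, -0.3]
finger_gap: 0.706
```

```bash
python3 - <<'E'
from h import *
c,p,d=wsnap('w23')
p,d=capture('side'); save('side23',p[230:400,230:440].repeat(3,0).repeat(3,1)); 
inc([.62,-.03,.33],down(90)); inc([.62,-.03,.33],down(90+99.4))
E
```

```text
t 39.42 p [ 0.4256 -0.0772  0.1656] gap 0.706 F [ 0.2  0.1 -0.3]
[[0.025, 0.999, 0.045], [0.45, -0.051, 0.891], [0.893, -0.002, -0.451]] [ 0.69  0.61 -0.05  1.96 -0.82  1.45  1.09]
shift [0.1715, 0.1903, -0.0189] rot [2.0, -62.85, -2.71] rows 5.9
shift [0.1715, 0.1903, -0.0189] rot [55.74, -44.3, -90.78] rows 10.8
```

View pics/side23.png

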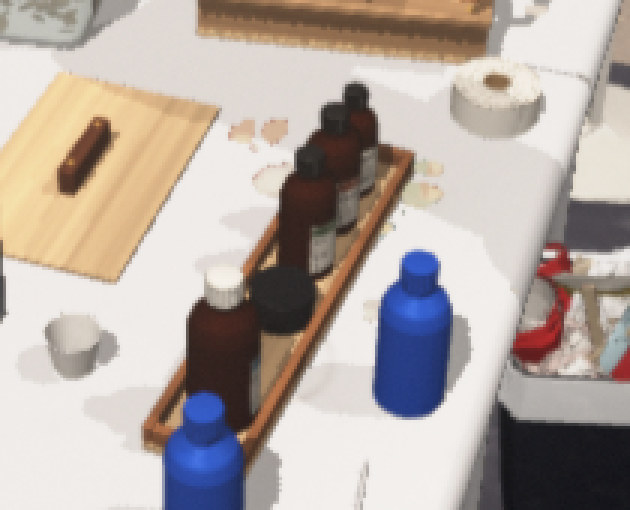

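View pics/w23.png

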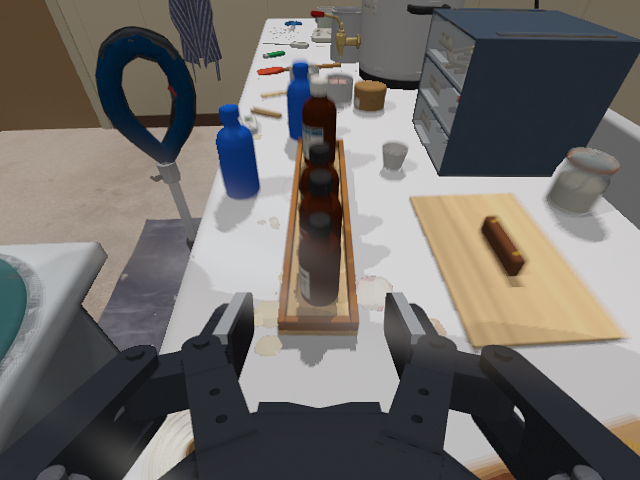

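```bash
python3 - <<'E'
from h import *
inc([.65,.05,.30],down(90))
E
```

```text
shift [0.1818, 0.2157, 0.0674] rot [2.0, -62.85, -2.71] rows 5.9
```

>>> {"fn": "drive_tool", "kwargs": {"increments": [[0.05,[0.06,0,-0.01],[0,-9,0]],[0.045,[0.12,0.02,-0.03],[0,-19,-1]],[0.045,[0.15,0.06,-0.02],[0.5,-29,-1.5]],[0.045,[0.17,0.11,0],[1,-39,-2]],[0.045,[0.18,0.16,0.03],[1.5,-49,-2.4]],[0.045,[0.182,0.2,0.05],[2,-59,-2.7]],[0.045,[0.182,0.216,0.067],[2,-62.8,-2.7]],[0.045,[0.182,0.216,0.067],[2,-62.8,-2.7]],[0.045,[0.182,0.216,0.067],[2,-62.8,-2.7]]]}}

```text
t: 40.65
ee_pos: [0.6488, 0.0539, 0.2964]
tool_rot: [[-0.004, 1.0, -0.006], [1.0, 0.004, 0.006], [0.006, -0.006, -1.0]]
wrist_force: [0.3, -0.4, 0.2]
finger_gap: 0.528
```

```bash
python3 - <<'E'
from h import *
c,p,d=wsnap('w24')
wood(c,p,(200,0,450,330),[.022,.032])
inc([.6509,.1054,.0124],down(90))
E
```

```text
t 40.65 p [0.6488 0.0539 0.2964] gap 0.528 F [ 0.3 -0.4  0.2]
[[-0.004, 1.0, -0.006], [1.0, 0.004, 0.006], [0.006, -0.006, -1.0]] [-0.06  0.42 -0.1   1.46  0.03  1.27 -0.15]
[316 130  13  68 791] [322. 163.] z 0.022 rect [651.3 104.1] [14.9 79.9] 0.1
[316 130  13  68 791] [322. 163.] z 0.032 rect [651.3 104.6] [14.5 78. ] 0.1
shift [0.0504, 0.0035, 0.2847] rot [-0.28, -0.36, 0.16] rows 4.6
```

View pics/w24.png

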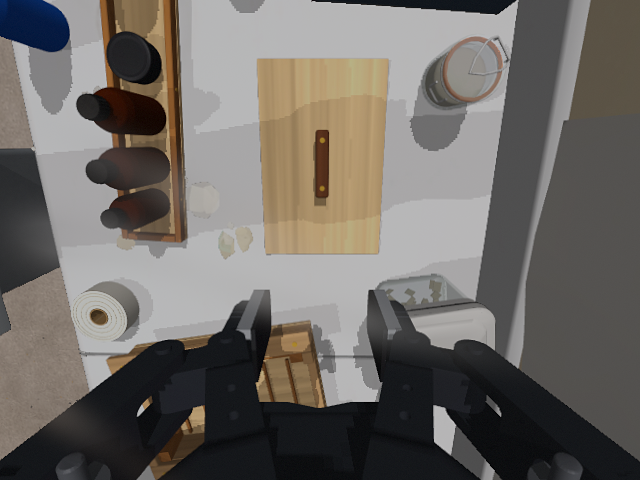

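>>> {"fn": "drive_tool", "kwargs": {"increments": [[0.045,[0.0505,0.0035,0.06],[-0.3,-0.4,0.2]],[0.045,[0.0505,0.0035,0.12],[-0.3,-0.4,0.2]],[0.045,[0.0505,0.0035,0.18],[-0.3,-0.4,0.2]],[0.045,[0.0505,0.0035,0.24],[-0.3,-0.4,0.2]],[0.045,[0.0505,0.0035,0.27],[-0.3,-0.4,0.2]],[0.045,[0.0505,0.0035,0.284],[-0.3,-0.4,0.2]],[0.045,[0.0505,0.0035,0.284],[-0.3,-0.4,0.2]],[0.045,[0.0505,0.0035,0.284],[-0.3,-0.4,0.2]]]}}

```text
t: 41.7
ee_pos: [0.6522, 0.1064, 0.0151]
tool_rot: [[-0.0, 1.0, 0.003], [1.0, 0.0, -0.0], [-0.0, 0.003, -1.0]]
wrist_force: [0.5, 0.2, 1.0]
finger_gap: 0.525
```

>>> {"fn": "drive_tool", "kwargs": {"increments": [[0.01,[0,0,0],[0,0,0]],[0.005,[0,0,0],[0,0,0]],[0.005,[0,0,0],[0,0,0]],[0.005,[0,0,0],[0,0,0]],[0.005,[0,0,0],[0,0,0]],[0.005,[0,0,-0.02],[0,0,0]],[0.005,[0,0,-0.06],[0,0,0]],[0.005,[0,0,-0.11],[0,0,0]],[0.005,[0,0,-0.16],[0,0,0]],[0.005,[0,0,-0.2],[0,0,0]],[0.005,[0,0,-0.2],[0,0,0]]], "squeeze": 60}}

```text
t: 43.08
ee_pos: [0.6524, 0.107, 0.218]
tool_rot: [[-0.001, 1.0, 0.007], [1.0, 0.001, 0.0], [0.0, 0.007, -1.0]]
wrist_force: [0.4, -0.5, -3.2]
finger_gap: 0.172
```

```bash
python3 - <<'E'
from h import *
c,p,d=wsnap('w25')
inc([.5163,-.2329,.20],down(189.3))
E
```

```text
t 43.08 p [0.6524 0.107  0.218 ] gap 0.172 F [ 0.4 -0.5 -3.2]
[[-0.001, 1.0, 0.007], [1.0, 0.001, 0.0], [0.0, 0.007, -1.0]] [-0.13  0.49 -0.11  1.53  0.06  1.11 -0.25]
shift [-0.3396, -0.1354, 0.0151] rot [0.14, 0.19, -99.27] rows 9.3
```

View pics/w25.png

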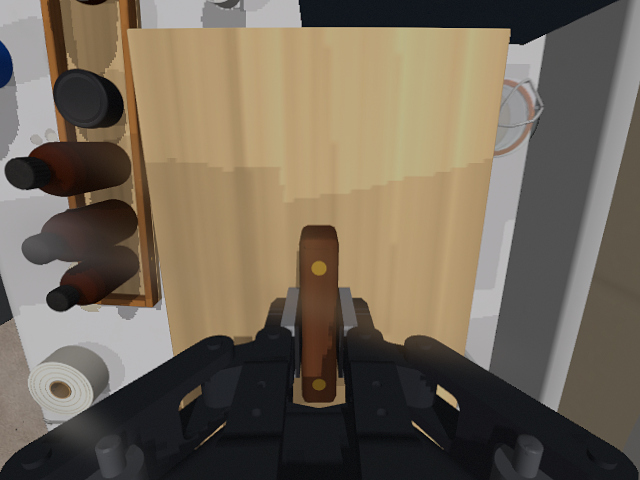

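>>> {"fn": "drive_tool", "kwargs": {"increments": [[0.005,[-0.03,-0.01,0],[0,0,-5]],[0.005,[-0.08,-0.03,0],[0,0,-14]],[0.005,[-0.13,-0.05,0],[0,0,-24]],[0.005,[-0.18,-0.07,0],[0,0,-34]],[0.005,[-0.23,-0.09,0],[0,0,-44]],[0.005,[-0.28,-0.11,0],[0,0,-54]],[0.005,[-0.32,-0.13,0],[0,0,-64]],[0.005,[-0.34,-0.136,0],[0,0,-74]],[0.005,[-0.34,-0.136,0],[0,0,-84]],[0.005,[-0.34,-0.136,0],[0,0,-94]],[0.005,[-0.34,-0.136,0],[0,0,-99.3]],[0.005,[-0.34,-0.136,0],[0,0,-99.3]]]}}

```text
t: 44.62
ee_pos: [0.5146, -0.2333, 0.2127]
tool_rot: [[-0.987, -0.161, -0.001], [-0.161, 0.987, -0.0], [0.001, -0.0, -1.0]]
wrist_force: [-0.4, 0.6, -2.3]
finger_gap: 0.174
```

```bash
python3 - <<'E'
from h import *
st()
inc([.5153,-.2331,.10],down(189.3))
E
```

```text
t 44.62 p [ 0.5146 -0.2333  0.2127] gap 0.174 F [-0.4  0.6 -2.3]
[[-0.987, -0.161, -0.001], [-0.161, 0.987, -0.0], [0.001, -0.0, -1.0]] [ 0.63  0.35 -0.32  1.78  0.12  1.04  2.  ]
shift [-0.0008, 0.0001, 0.1127] rot [-0.0, -0.04, -0.01] rows 1.8
```

>>> {"fn": "drive_tool", "kwargs": {"increments": [[0.005,[-0.0008,0,0.05],[0,0,0]],[0.005,[-0.0008,0,0.09],[0,0,0]],[0.005,[-0.0008,0,0.11],[0,0,0]],[0.005,[-0.0008,0,0.112],[0,0,0]],[0.005,[-0.0008,0,0.112],[0,0,0]]]}}

```text
t: 45.25
ee_pos: [0.5163, -0.2334, 0.102]
tool_rot: [[-0.987, -0.161, 0.001], [-0.161, 0.987, -0.001], [-0.001, -0.001, -1.0]]
wrist_force: [0.2, 0.1, -2.3]
finger_gap: 0.176
```

```bash
python3 - <<'E'
from h import *
c,p,d=wsnap('w26')
inc([.5153,-.2331,.072],down(189.3))
p,d=capture('side'); save('side26',p[160:260,280:410].repeat(5,0).repeat(5,1))
E
```

```text
t 45.25 p [ 0.5163 -0.2334  0.102 ] gap 0.176 F [ 0.2  0.1 -2.3]
[[-0.987, -0.161, 0.001], [-0.161, 0.987, -0.001], [-0.001, -0.001, -1.0]] [ 0.6   0.49 -0.29  1.86  0.19  0.82  1.95]
shift [0.0012, 0.0006, 0.0303] rot [-0.1, 0.08, -0.02] rows 0.5
```

View pics/w26.png

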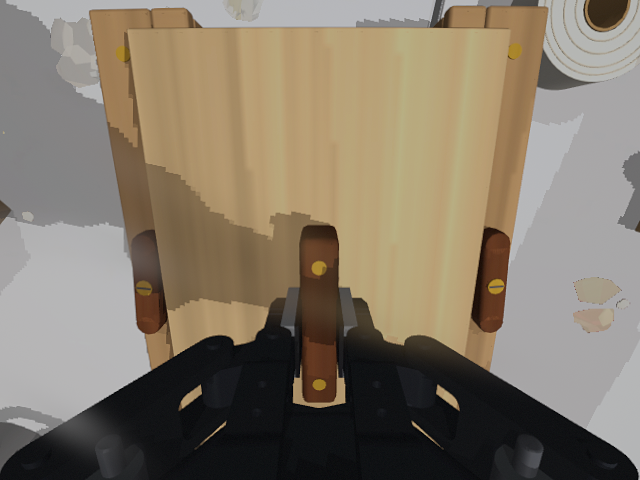

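View pics/side26.png

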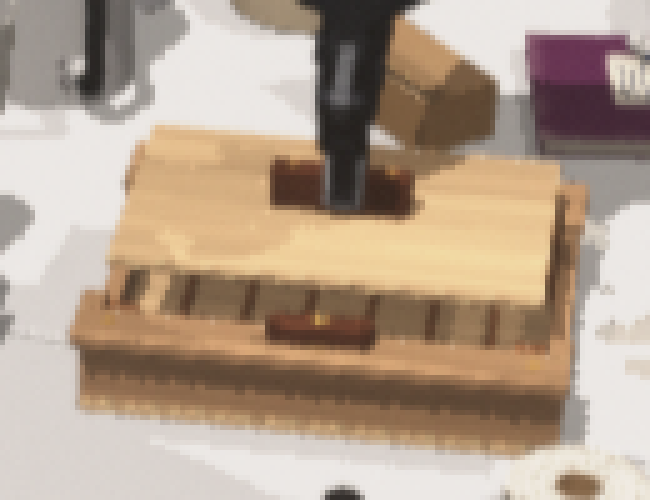

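>>> {"fn": "drive_tool", "kwargs": {"increments": [[0.005,[0.001,0.0005,0.012],[0,0,0]],[0.005,[0.001,0.0005,0.02],[0,0,0]],[0.005,[0.001,0.0005,0.023],[0,0,0]],[0.005,[0.001,0.0005,0.026],[0,0,0]],[0.005,[0.001,0.0005,0.028],[0,0,0]],[0.005,[0.001,0.0005,0.028],[0,0,0]]]}}

```text
t: 46.1
ee_pos: [0.515, -0.233, 0.0733]
tool_rot: [[-0.987, -0.162, 0.001], [-0.162, 0.987, -0.001], [-0.0, -0.001, -1.0]]
wrist_force: [-0.1, 0.9, -1.3]
finger_gap: 0.172
```

>>> {"fn": "drive_tool", "kwargs": {"increments": [[0.005,[0,0,0.001],[0,0,0]],[0.005,[0,0,0.002],[0,0,0]],[0.005,[0,0,0.002],[0,0,0]]]}}

```text
t: 46.48
ee_pos: [0.5151, -0.2331, 0.0714]
tool_rot: [[-0.987, -0.162, 0.001], [-0.162, 0.987, -0.001], [-0.001, -0.001, -1.0]]
wrist_force: [-0.0, -0.2, -0.6]
finger_gap: 0.174
```

>>> {"fn": "drive_tool", "kwargs": {"increments": [[0.005,[0,0,0.001],[0,0,0]],[0.005,[0,0,0.002],[0,0,0]],[0.005,[0,0,0.002],[0,0,0]]]}}

```text
t: 46.85
ee_pos: [0.5151, -0.2332, 0.0713]
tool_rot: [[-0.987, -0.162, 0.001], [-0.162, 0.987, -0.002], [-0.0, -0.002, -1.0]]
wrist_force: [-15.0, 6.2, 38.4]
finger_gap: 0.166
```

Seated firmly. Release and look.

>>> {"fn": "drive_tool", "kwargs": {"increments": [[0.03,[0,0,-0.002],[0,0,0]],[0.045,[0,0,-0.002],[0,0,0]],[0.045,[0,0,-0.002],[0,0,0]],[0.045,[0,0,-0.03],[0,0,0]],[0.045,[-0.02,0,-0.09],[0,0,0]],[0.045,[-0.04,0,-0.15],[0,0,0]],[0.045,[-0.04,0,-0.21],[0,0,0]],[0.045,[-0.04,0,-0.25],[0,0,0]],[0.045,[-0.04,0,-0.25],[0,0,0]],[0.045,[-0.04,0,-0.25],[0,0,0]]]}}

```text
t: 48.1
ee_pos: [0.554, -0.2263, 0.3185]
tool_rot: [[-0.987, -0.162, -0.0], [-0.162, 0.987, -0.0], [0.001, -0.0, -1.0]]
wrist_force: [-0.2, -0.2, -0.8]
finger_gap: 0.525
```

```bash
python3 - <<'E'
from h import *
c,p,d=wsnap('w27')
wood(c,p,(180,50,450,330),[.079,.089])
Q=cloud(c,d)
for x,y in [(-.1,0),(.1,0),(0,.06),(0,-.06),(-.1,.095),(.1,-.095),(-.1,.06),(.1,.06),(-.1,-.06),(.1,-.06)]:
    w=C+ex*x+ey*y; uv=np.round(proj(c,[w[0],w[1],.063])[0]).astype(int)
    if 0<=uv[0]<640 and 0<=uv[1]<480: print(x,y,uv,np.round(np.nanmedian(Q[uv[1]-2:uv[1]+3,uv[0]-2:uv[0]+3,2]),4))
E
```

```text
t 48.1 p [ 0.554  -0.2263  0.3185] gap 0.525 F [-0.2 -0.2 -0.8]
[[-0.987, -0.162, -0.0], [-0.162, 0.987, -0.0], [0.001, -0.0, -1.0]] [ 0.59  0.32 -0.33  1.56  0.11  1.27  1.98]
[312 140  14  72 930] [319. 175.] z 0.079 rect [ 517.9 -232.2] [79.2 15. ] 9.6
[312 140  14  72 930] [319. 175.] z 0.089 rect [ 517.  -232.4] [77.1 14.7] 9.6
[229 149  15  53 591] [236. 174.] z 0.079 rect [ 531.7 -324.8] [58.3 15.5] 3.6
[229 149  15  53 591] [236. 174.] z 0.089 rect [ 530.4 -322.6] [56.7 15.1] 3.6
[394 149  15  53 642] [401. 174.] z 0.079 rect [ 501.6 -140.2] [58.5 15.8] 13.6
[394 149  15  53 642] [401. 174.] z 0.089 rect [ 501.  -142.7] [56.9 15.4] 13.6
-0.1 0 [318  81] 0.0633
0.1 0 [319 255] 0.0636
0 0.06 [369 174] 0.0636
0 -0.06 [267 174] 0.0637
-0.1 0.095 [405  81] 0.0645
0.1 -0.095 [243 255] 0.0645
-0.1 0.06 [373  81] 0.0638
0.1 0.06 [366 255] 0.0635
-0.1 -0.06 [263  82] 0.0634
0.1 -0.06 [271 255] 0.0636
```

View pics/w27.png

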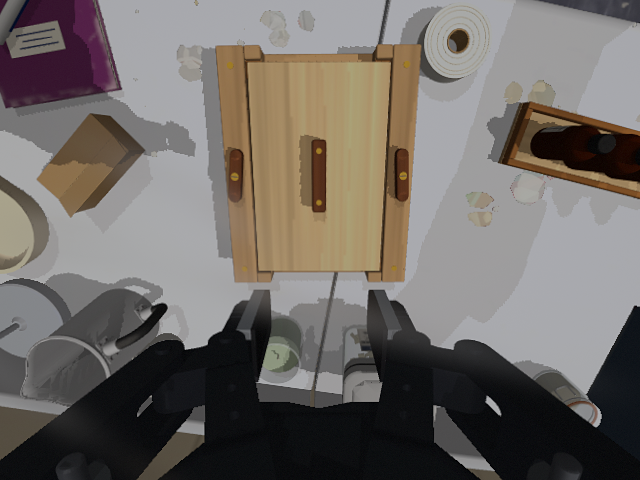

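```bash
python3 - <<'E'
from h import *
inc([.5315,-.3242,.074],down(183.6))
E
```

```text
shift [0.0377, -0.093, 0.2441] rot [-0.0, -0.07, 5.73] rows 4.2
```

>>> {"fn": "drive_tool", "kwargs": {"increments": [[0.04,[0.01,-0.03,0.05],[0,0,5.7]],[0.04,[0.025,-0.07,0.1],[0,0,5.7]],[0.04,[0.038,-0.093,0.14],[0,0,5.7]],[0.04,[0.038,-0.093,0.18],[0,0,5.7]],[0.04,[0.038,-0.093,0.2],[0,0,5.7]],[0.04,[0.038,-0.093,0.22],[0,0,5.7]],[0.04,[0.038,-0.093,0.235],[0,0,5.7]],[0.04,[0.038,-0.093,0.244],[0,0,5.7]],[0.04,[0.038,-0.093,0.244],[0,0,5.7]]]}}

```text
t: 49.28
ee_pos: [0.5321, -0.3244, 0.0753]
tool_rot: [[-0.998, -0.063, 0.0], [-0.063, 0.998, -0.001], [-0.0, -0.001, -1.0]]
wrist_force: [0.0, 1.0, -0.5]
finger_gap: 0.467
```

```bash
python3 - <<'E'
from h import *
c,p,d=wsnap('w28')
E
```

```text
t 49.27 p [ 0.5321 -0.3244  0.0753] gap 0.467 F [ 0.   1.  -0.5]
[[-0.998, -0.063, 0.0], [-0.063, 0.998, -0.001], [-0.0, -0.001, -1.0]] [ 0.67  0.6  -0.24  1.73  0.18  0.83  1.99]
```

View pics/w28.png

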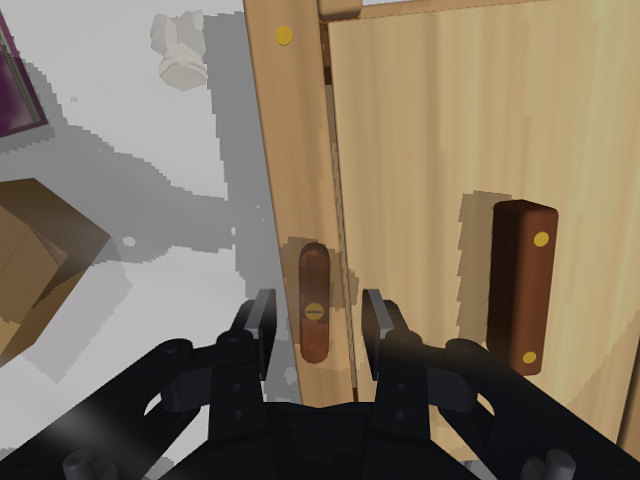

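>>> {"fn": "drive_tool", "kwargs": {"increments": [[0.03,[0,-0.001,0.0015],[0,0,0]],[0.01,[0,-0.001,0.0015],[0,0,0]],[0.01,[0,-0.001,0.0015],[0,0,0]],[0.01,[0,-0.001,0.0015],[0,0,0]],[0.01,[0,-0.001,0.0015],[0,0,0]],[0.01,[0,-0.001,0],[0,0,9]],[0.01,[0,-0.001,0],[0,0,18]],[0.01,[0,-0.001,0],[0,0,27]],[0.01,[0,-0.001,0],[0,0,36]],[0.01,[0,-0.001,0],[0,0,45]],[0.01,[0,-0.001,0],[0,0,54]],[0.01,[0,-0.001,0],[0,0,63]]], "squeeze": 25}}

```text
t: 50.82
ee_pos: [0.5325, -0.326, 0.0748]
tool_rot: [[-0.505, 0.863, 0.002], [0.863, 0.505, -0.002], [-0.002, 0.0, -1.0]]
wrist_force: [8.4, -6.9, -20.7]
finger_gap: 0.149
```

>>> {"fn": "drive_tool", "kwargs": {"increments": [[0.01,[0,0,0],[0,0,9]],[0.01,[0,0,0],[0,0,18]],[0.01,[0,0,0],[0,0,21]],[0.01,[0,0,0],[0,0,21]],[0.03,[0,0,0],[0,0,21]],[0.035,[0,0,-0.01],[0,0,21]],[0.04,[0,0,-0.05],[0,0,21]]]}}

```text
t: 51.7
ee_pos: [0.5311, -0.3247, 0.125]
tool_rot: [[-0.167, 0.986, -0.002], [0.986, 0.167, 0.001], [0.001, -0.002, -1.0]]
wrist_force: [0.3, -0.1, 1.4]
finger_gap: 0.47
```

```bash
python3 - <<'E'
from h import *
c,p,d=wsnap('w29')
inc([.5008,-.1385,.13],down(13.6))
E
```

```text
t 51.7 p [ 0.5311 -0.3247  0.125 ] gap 0.47 F [ 0.3 -0.1  1.4]
[[-0.167, 0.986, -0.002], [0.986, 0.167, 0.001], [0.001, -0.002, -1.0]] [ 0.41  0.53  0.12  1.71 -0.08  0.91  0.73]
shift [0.1907, -0.0009, 0.0009] rot [0.36, -0.01, 86.02] rows 8.0
```

View pics/w29.png

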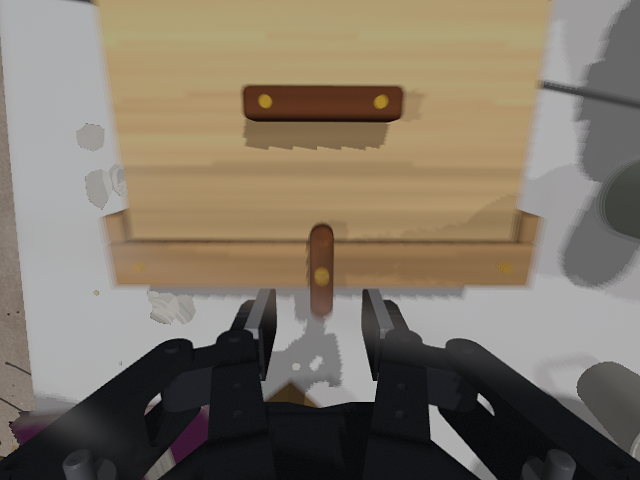

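Right button is across. On to the left one.

>>> {"fn": "drive_tool", "kwargs": {"increments": [[0.04,[0.04,0,-0.02],[0,0,10]],[0.04,[0.08,0,-0.02],[0,0,20]],[0.04,[0.12,0,-0.02],[0,0,30]],[0.04,[0.16,0,-0.02],[0,0,40]],[0.04,[0.191,-0.001,-0.02],[0,0,50]],[0.04,[0.191,-0.001,-0.02],[0,0,60]],[0.04,[0.191,-0.001,-0.01],[0,0,70]],[0.04,[0.191,-0.001,0.0],[0,0,80]],[0.04,[0.191,-0.001,0.01],[0,0,86]],[0.04,[0.191,-0.001,0.02],[0,0,86]],[0.04,[0.191,-0.001,0.02],[0,0,86]]]}}

```text
t: 53.12
ee_pos: [0.4989, -0.1372, 0.105]
tool_rot: [[0.971, 0.238, -0.0], [0.238, -0.971, -0.001], [-0.0, 0.001, -1.0]]
wrist_force: [0.6, -0.0, 1.0]
finger_gap: 0.465
```

```bash
python3 - <<'E'
from h import *
c,p,d=wsnap('w30')
inc([.5008,-.1385,.074],down(13.6))
E
```

```text
t 53.12 p [ 0.4989 -0.1372  0.105 ] gap 0.465 F [ 0.6 -0.   1. ]
[[0.971, 0.238, -0.0], [0.238, -0.971, -0.001], [-0.0, 0.001, -1.0]] [-0.11  0.42  0.39  2.   -0.22  0.77 -0.92]
shift [0.0013, 0.0015, 0.0314] rot [0.04, -0.02, 0.15] rows 0.5
```

View pics/w30.png

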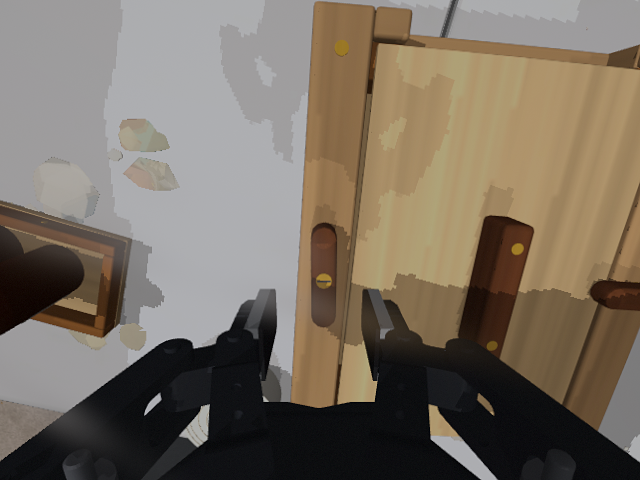

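>>> {"fn": "drive_tool", "kwargs": {"increments": [[0.04,[0.001,0.001,0.02],[0,0,0]],[0.04,[0.001,0.001,0.031],[0,0,0]],[0.04,[0.001,0.001,0.031],[0,0,0]],[0.02,[0.001,0.001,0.031],[0,0,0]],[0.01,[0.001,0.001,0.031],[0,0,0]],[0.01,[0.001,0.001,0.031],[0,0,0]],[0.01,[0.001,0.001,0.031],[0,0,0]]]}}

```text
t: 54.05
ee_pos: [0.501, -0.1392, 0.0751]
tool_rot: [[0.972, 0.235, 0.002], [0.235, -0.972, -0.002], [0.002, 0.003, -1.0]]
wrist_force: [1.0, -6.4, 0.6]
finger_gap: 0.143
```

>>> {"fn": "drive_tool", "kwargs": {"increments": [[0.01,[0,0,-0.001],[0,0,-9]],[0.01,[0,0,-0.001],[0,0,-18]],[0.01,[0,0,-0.001],[0,0,-27]],[0.01,[0,0,-0.001],[0,0,-36]],[0.01,[0,0,-0.001],[0,0,-45]],[0.01,[0,0,-0.001],[0,0,-54]],[0.01,[0,0,-0.001],[0,0,-63]],[0.01,[0,0,-0.001],[0,0,-72]],[0.01,[0,0,-0.001],[0,0,-81]],[0.01,[0,0,-0.001],[0,0,-86]],[0.01,[0,0,-0.001],[0,0,-86]]]}}

```text
t: 55.42
ee_pos: [0.5011, -0.1393, 0.0754]
tool_rot: [[-0.168, 0.986, 0.002], [0.986, 0.168, -0.002], [-0.003, 0.002, -1.0]]
wrist_force: [10.0, -7.7, -17.4]
finger_gap: 0.146
```

>>> {"fn": "drive_tool", "kwargs": {"increments": [[0.03,[0,0,0],[0,0,0]],[0.035,[0,0,-0.01],[0,0,0]],[0.04,[0,0,-0.05],[0,0,0]],[0.04,[-0.04,0,-0.11],[0,0,0]],[0.04,[-0.1,0,-0.17],[0,0,0]],[0.04,[-0.14,0,-0.23],[0,0,0]],[0.04,[-0.14,0,-0.27],[0,0,0]],[0.04,[-0.14,0,-0.27],[0,0,0]],[0.04,[-0.14,0,-0.27],[0,0,0]]]}}

```text
t: 56.55
ee_pos: [0.5237, -0.2758, 0.3463]
tool_rot: [[-0.167, 0.986, 0.002], [0.986, 0.167, -0.001], [-0.002, 0.002, -1.0]]
wrist_force: [-0.0, 0.0, -1.6]
finger_gap: 0.469
```

```bash
python3 - <<'E'
from h import *
c,p,d=wsnap('w31')
wood(c,p,(180,40,480,330),[.079])
p,d=capture('side'); save('side31',p); p,d=capture('top'); save('top31',p)
E
```

```text
t 56.55 p [ 0.5237 -0.2758  0.3463] gap 0.469 F [-0.   0.  -1.6]
[[-0.167, 0.986, 0.002], [0.986, 0.167, -0.001], [-0.002, 0.002, -1.0]] [ 0.37  0.27  0.08  1.55 -0.02  1.31  0.62]
[313  54  13  57 565] [319.  82.] z 0.079 rect [ 501.6 -139. ] [13.7 58. ] 9.3
[286 161  67  14 845] [318. 168.] z 0.079 rect [ 517.1 -231.5] [79.7 15.3] 9.6
[313 220  12  44 364] [319. 241.] z 0.079 rect [ 532.  -323.7] [13.9 57.6] 9.3
```

View pics/w31.png

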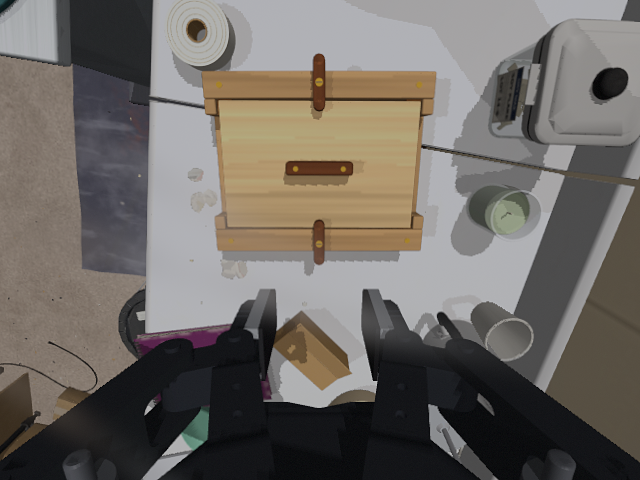

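View pics/side31.png

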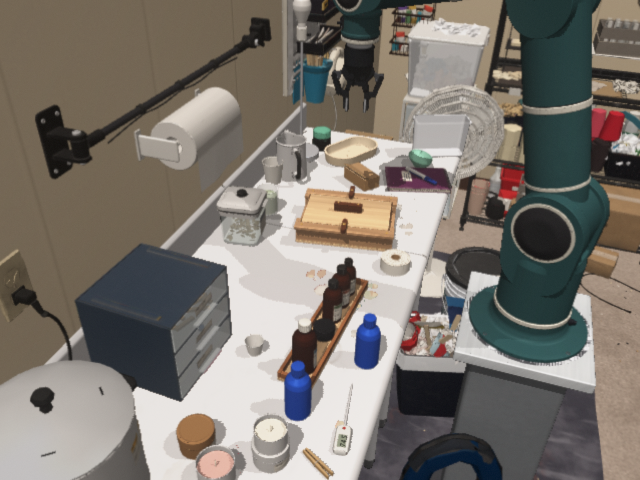

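View pics/top31.png

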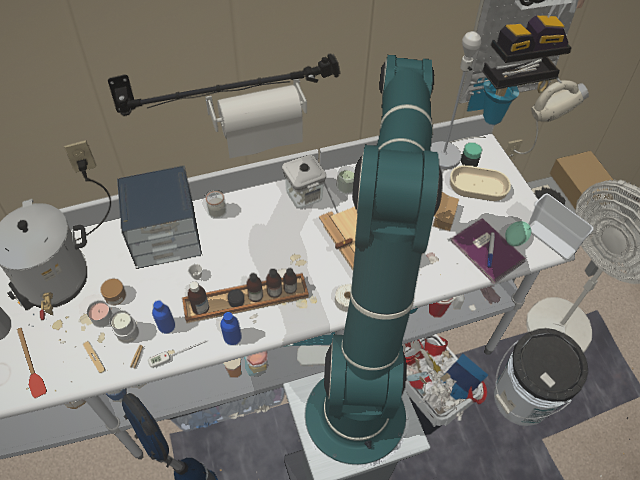

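```bash
python3 - <<'E'
from h import *
st(); print(bot.hand_in())
E
```

```text
t 56.7 p [ 0.5233 -0.2749  0.3441] gap 0.47 F [-0.9  0.1  0.6]
[[-0.168, 0.986, -0.001], [0.986, 0.168, 0.0], [0.0, -0.001, -1.0]] [ 0.37  0.27  0.08  1.56 -0.02  1.31  0.62]
the job is handed in; nothing more can be done
None
```

The job is done and handed in at about 57 s of the 210 s allowed; the hand-in gives no verdict. I turned both buttons aside and laid the lid on the clear table beyond the tray. All three bottles then went upright into the tray lane between the tin and its -y end. I put the lid back and turned both buttons across it.

**Last checks:**
- **Lid:** it measures flat at about 63.5 mm over the table, level with where it sat before.
- **Buttons:** both lie about 0.3° off straight across, with the lid handle aligned to the case.
- **Tray:** the three bottles, oil_sea and the tin all stand upright in it.
- **Other things:** the bystanders and blue bottles look unmoved by eye in the side and top views. The top view had part of the case hidden by the arm. I did not measure them.
- **Forces:** the highest wrist force I read was about 41 N, when seating the lid. The arm is clear of everything.

I saw no knock to the lid or tin during the run, and no check failed or disagreed.

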